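# Return each seasoning to its own dish

### The job

The seasonings have been left about on the worktop. Stand each one upright inside the low dish that was made for it: the wooden mill in the round wooden dish, the salt shaker in the round grey dish, the green squeeze bottle in the oblong green dish and the red tin in the square red dish. Leave the mug and the marble mortar where they are.

Things in the scene. Friction and masses are not known exactly. Their poses are not given: they have to be found in the camera images.
- mill: Wooden pepper mill, upright, round, 49 mm in diameter and 130 mm high: body to z = 86 mm, head of 47 mm diameter from 88 to 120 mm (it does not turn), small metal knob of 12 mm diameter above. Loose, 0.11 to 0.23 kg. Origin: centre of its foot; z up.
- shaker: Salt shaker, clear glass with a domed grey lid, upright, round, foot 44 mm in diameter, 90 mm high, about 44 mm wide up to 66 mm and at most 34 mm at the very top. Loose, 0.07 to 0.14 kg. Origin: centre of its foot; z up.
- squeeze_bottle: Flat-sided green plastic bottle with an orange round cap, upright, 151 mm high. Foot 34 mm along its own x by 54 mm along its own y; the cap, 43 mm in diameter, spans 122 to 151 mm and is fixed. Loose and rigid, 0.08 to 0.17 kg. Origin: centre of its foot; z up.
- spice_tin: Closed square red tin, upright, 52 x 52 mm, 92 mm high; its fixed lid, 54 x 54 mm, spans 74 to 92 mm and has a small bright disc on top. Loose, 0.10 to 0.21 kg. Origin: centre of its foot; x and y square to its sides, z up.
- wood_dish: Round brown wooden dish for the mill, 73 mm outside and 65 mm inside diameter. It is fixed to the worktop; rim 10 mm high, walls 4 mm, inner floor 4 mm above the worktop. Origin: centre of its underside, on the worktop; z up.
- grey_dish: Round grey dish for the salt shaker, 68 mm outside and 60 mm inside diameter. It is fixed to the worktop; rim 10 mm high, walls 4 mm, inner floor 4 mm above the worktop. Origin: centre of its underside, on the worktop; z up.
- green_dish: Oblong green dish for the squeeze bottle, outside 60 mm along its own x by 80 mm along its own y, inside 52 x 72 mm, so the bottle must stand with its broad way along the dish. It is fixed to the worktop; rim 10 mm high, walls 4 mm, inner floor 4 mm above the worktop. Origin: centre of its underside, on the worktop; z up.
- red_dish: Square red dish for the red tin, outside 76 x 76 mm, inside 68 x 68 mm, x and y square to its sides. It is fixed to the worktop; rim 10 mm high, walls 4 mm, inner floor 4 mm above the worktop. Origin: centre of its underside, on the worktop; z up.
- mug: Bystander: white spotted mug, 92 mm in diameter, 93 mm high, 127 mm over its handle, upright. Loose; leave it alone. Origin: centre of its underside.
- mortar: Bystander: grey-white marble mortar (bowl), 131 mm in diameter, 85 mm high, standing under the front edge of the wall cabinet (underside 0.5 m above the worktop): keep the arm on the near side of that edge and travel between spots close to the robot. Loose; leave it alone. Origin: centre of its underside.
There are look-alikes about, which are no part of the job. Of the things that look like the grey_dish, the larger one is meant.

How it is judged:
By the outcome, as a careful person would: the job done as asked, in the order asked, and still so for the second after the job is handed in, with the robot touching nothing.
It also fails if it takes over 120 s, if anything falls off the work surface, if the arm or the gripper's body presses on something with over 40 N, if the wrist force passes 120 N, or if a joint passes its speed limit or range.

### The arm

A 7-joint arm with a two-finger parallel gripper is mounted at the origin on a cart in front of the work surface, level with it; the furniture and walls round the work are solid. World frame = base frame: x ahead of the robot, y to its left, z up, the work surface at z = 0. Lengths are in m, angles in rad, forces in N, time in s.
With the tool pointing down it reaches from about 0.425 to 0.925 m from the base axis. Payload 6.8 kg.
Tool frame: the origin (TCP) lies midway between the tips of the shut fingers; the grasp point (between the pads) lies manip.pinch_z behind it (manip.pinch_z is the distance from the TCP to the grasp point, in m); z points along the fingers, y is the line along which they close (so a half turn about z gives the same grasp; the last joint's range is limited). The gripper opens to 88 mm and grips with 3 to 60 N. Pads are 20 mm wide; open, the fingers measure 115 mm over their backs; the gripper's body (75 mm by 178 mm) begins 61 mm behind the grasp point.
Start: joints at [-1.45, 0.477, 0.022, 1.555, -0.011, 1.109, -0.083], TCP at [0.153, 0.657, 0.223] pointing down, gripper open.
Joint ranges: [-2.96, 2.96], [-0.34, 2.1], [-1.41, 1.46], [0.24, 2.44], [-1.37, 4.51], [0.17, 1.92], [-2.96, 2.96]. Speed limits (rad/s): [2.39, 2.39, 3.14, 3.14, 3.14, 3.14, 3.14].

### API

Orientations are given as a unit quaternion [x, y, z, w].
In Python, from workcell import manip gives the robot as it stands.
- The arm moves only by the tool send_rows, never from a script. Its argument "rows" is a list of rows, each a list of 2 entries, a list of its own where there are three numbers: the shift along the tool's x, y, z each as a share of 10 cm, from -1 to 1, then the turn, a rotation vector about the tool's x, y, z each as a share of 180 degrees, from -1 to 1. In form: [[[x, y, z], [rx, ry, rz]], ...]. A call has 1 to 8 rows; each row is the pose to reach, as a shift and turn from the pose commanded when the call began, along the tool's axes at that moment, turning the shorter way round; what a row does not reach only later rows make up. A row lasts 1/8 s, in which the tool goes at most 62.5 mm and 10.7 degrees, less where a joint would pass 70% of its speed; a pose out of reach is approached as far as the arm can. A call with a number of a shift or a turn outside -1 to 1 is refused whole. A call with a gripper value outside its range is refused whole. "jaw" is the opening, from 0 (shut) to 1 (fully open), set as the call begins (left out, the last holds). The fingers move at their own pace and stop on an object; "newtons" is the grip in N (left out, the last holds). Time passes only in rows, so rows that repeat a pose let the fingers close. It gives the time, the measured TCP pose, the force, the opening and the grip force at its end, in the units of the state.
- manip.get_state(): the state, without advancing time (a new reading comes with each control period).
- manip.capture(name): name is "scene" or "side" or "wrist"; returns a dict with "frame" (400x640x3 uint8, red, green, blue), "z_map" (400x640 float32, m along the optical axis (not along the pixel's ray), 0 where there is no reading), "K" (3x3 intrinsics, pixels), "T" (4x4, takes a point from camera to world coordinates). Camera axes: x right, y down, z forward; pixel columns grow to the right and rows downward; lengths in m; the calibration is good to about 2 mm. The wrist camera is an equidistant fisheye: a pixel r from the principal point sees the ray r / f radians off the axis. A picture is of the moment at which its call begins.
- manip.sign_off(): hands the job in; it is judged then, once.
The state is a dict: "time_s": time; "joints": joint angles; "qvel": joint speeds; "tau": joint torques, N m; "ee_pos": TCP position; "orientation": TCP orientation; "contact_force": force on the tool from outside, world axes, zero at the start; "wrist_torque": the same for the moment, N m; "finger_gap": finger opening in m; "finger_force": force on a finger pad.
Only numpy, scipy, OpenCV 4.12 (cv2) and the standard library are available. Lean on these libraries where they do the work, as an engineer would, in place of code of your own. Each camera call takes 0.05 s, during which the arm holds its last target. There are 200 camera calls.

## Working session

There is one attempt and no reset: what is moved stays moved. The work goes in short steps, Python scripts to look and compute and a tool call to move; the robot and the scene stay as the last step left them, time stands still between calls to the robot, and variables do not carry over. Pictures are saved under pics/ and viewed, at most 14 in all, crops included, and the job is handed in when it is done.

Besides the shell and the picture viewer there is one more tool, called after ">>>" in YAML: its name, and indented under it one key for each argument. send_rows: Moves the arm, as the interface text tells. Shift numbers are shares of 10 cm and turn numbers shares of 180 degrees, none past 1 either way. Its arguments: {"type":"object","properties":{"rows":{"type":"array"},"jaw":{"type":"number"},"newtons":{"type":"number"}},"required":["rows"]}

```bash
mkdir -p pics; python3 - <<'E'
from workcell import manip
import cv2,numpy as np
for n in ("scene","side","wrist"):
    c=manip.capture(n); cv2.imwrite(f"pics/{n}0.png",c["frame"][...,::-1]); np.savez(f"{n}0.npz",**c)
    print(n,c["K"].round(1).tolist(),c["T"].round(3).tolist())
s=manip.get_state(); print({k:np.round(v,3).tolist() for k,v in s.items()}, manip.pinch_z)
E
```

```text
scene [[390.4, 0.0, 322.2], [0.0, 390.4, 195.5], [0.0, 0.0, 1.0]] [[0.879, -0.341, 0.333, 0.259], [-0.476, -0.651, 0.592, -0.427], [0.015, -0.679, -0.734, 0.694], [0.0, 0.0, 0.0, 1.0]]
side [[418.6, 0.0, 315.9], [0.0, 418.6, 203.1], [0.0, 0.0, 1.0]] [[0.996, -0.035, 0.084, 0.475], [-0.091, -0.357, 0.93, -0.888], [-0.003, -0.933, -0.359, 0.418], [0.0, 0.0, 0.0, 1.0]]
wrist [[309.7, 0.0, 316.5], [0.0, 309.7, 200.0], [0.0, 0.0, 1.0]] [[0.227, 0.932, 0.284, 0.073], [0.974, -0.217, -0.067, 0.676], [-0.001, 0.292, -0.956, 0.383], [0.0, 0.0, 0.0, 1.0]]
{'time_s': 0.15, 'joints': [-1.45, 0.478, 0.022, 1.556, -0.012, 1.109, -0.083], 'qvel': [0.002, -0.003, 0.001, -0.004, 0.001, 0.001, 0.0], 'tau': [0.002, -58.329, 1.536, -27.288, -0.054, 0.014, 0.0], 'ee_pos': [0.153, 0.657, 0.222], 'orientation': [0.114, 0.993, -0.001, -0.0], 'contact_force': [0.061, 0.748, -0.136], 'wrist_torque': [0.056, -0.016, 0.023], 'finger_force': 0.0, 'finger_gap': 0.088} 0.0187
```

View pics/scene0.png

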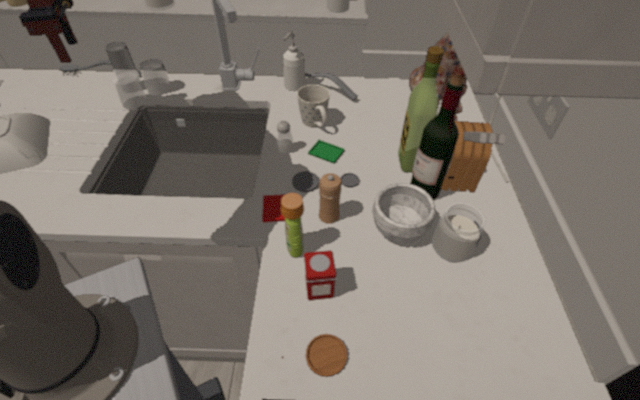

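View pics/side0.png

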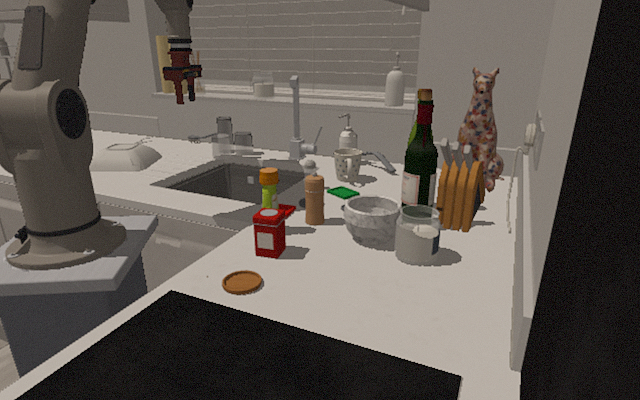

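The scene view shows bottle (293,225), tin (320,275), mill (330,198), shaker (284,137), wood dish (327,355), green dish (326,151) and red dish (275,208), which is partly hidden by the bottle. The grey-dish look-alikes are at (305,181) and (350,180). The left one looks larger, which I'll confirm in an enlarged crop and an orthophoto.

```bash
cat > h.py <<'E'
import numpy as np,cv2
def cloud(c):
    v,u=np.mgrid[:400,:640]; z=c["z_map"]; K=c["K"]
    p=np.stack([(u-K[0,2])/K[0,0]*z,(v-K[1,2])/K[1,1]*z,z],-1)
    return p@c["T"][:3,:3].T+c["T"][:3,3]
def ortho(c,z,x0,x1,y0,y1,ppm):  # rows: x descending, cols: y descending
    X,Y=np.meshgrid(np.arange(x1,x0,-1/ppm),np.arange(y1,y0,-1/ppm),indexing='ij')
    P=np.stack([X,Y,X*0+z],-1)-c["T"][:3,3]; q=P@c["T"][:3,:3]
    K=c["K"]; u=q[...,0]/q[...,2]*K[0,0]+K[0,2]; v=q[...,1]/q[...,2]*K[1,1]+K[1,2]
    return cv2.remap(c["frame"],u.astype(np.float32),v.astype(np.float32),cv2.INTER_CUBIC)[...,::-1].copy()
E
python3 - <<'E'
import numpy as np,cv2
from h import *
c=dict(np.load("scene0.npz")); p=cloud(c)
cv2.imwrite("pics/crop1.png",cv2.resize(c["frame"][80:280,245:445,::-1],None,fx=3,fy=3,interpolation=cv2.INTER_CUBIC))
for n,(u,v) in dict(bottle=(292,200),tin=(320,262),mill=(330,178),shaker=(284,124),wood=(327,355),green=(326,151),red=(270,210),gA=(305,181),gB=(350,180),mug=(313,92),mort=(404,190)).items(): print(n,p[v,u].round(3))
o=ortho(c,0.01,0.3,0.9,-0.3,0.45,800)
for k in range(1,6): cv2.putText(o,f"x{.9-.1*k:.1f}",(0,80*k),0,.35,(255,0,0)); cv2.line(o,(0,80*k),(600,80*k),(255,200,0),1)
for k in range(1,8):
    y=.45-k*.1+.05; i=int((.45-y)*800); cv2.line(o,(i,0),(i,480),(255,200,0),1); cv2.putText(o,f"y{y:.1f}",(i,10),0,.35,(255,0,0))
cv2.imwrite("pics/ortho.png",o)
E
```

```text
bottle [0.449 0.026 0.152]
tin [ 0.45  -0.085  0.092]
mill [0.553 0.065 0.127]
shaker [0.564 0.322 0.089]
wood [ 0.398 -0.209  0.004]
green [0.657 0.265 0.006]
red [0.442 0.144 0.005]
gA [0.556 0.19  0.006]
gB [0.658 0.143 0.004]
mug [0.711 0.445 0.07 ]
mort [0.712 0.008 0.067]
```

View pics/crop1.png

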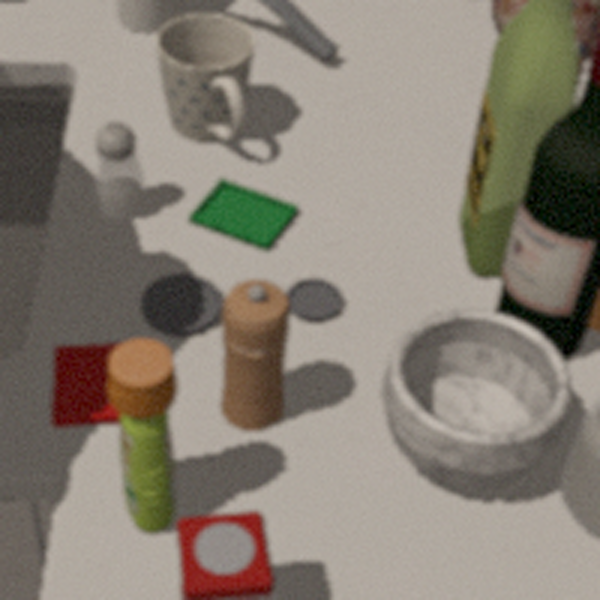

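View pics/ortho.png

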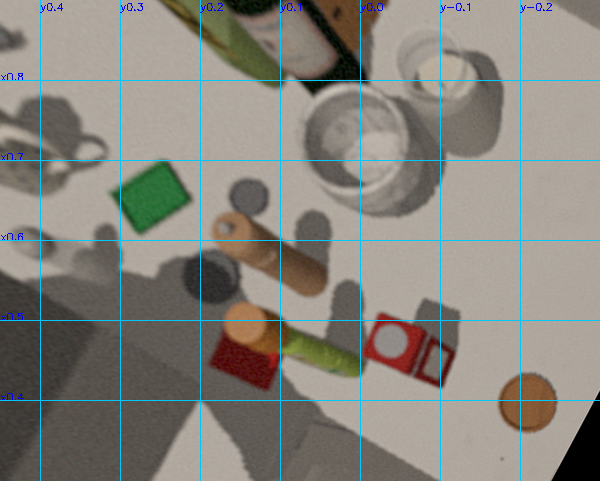

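The orthophoto gives the left grey dish (305,181) a diameter of about 70 mm and the right one (350,180) about 52 mm. The left one is therefore the grey dish meant. Next I fit the poses more precisely.

```bash
cat >> h.py <<'E'
from scipy.optimize import least_squares
def circ(P,R,c0):
    f=lambda c:np.hypot(P[:,0]-c[0],P[:,1]-c[1])-R
    r=least_squares(f,c0,loss='soft_l1',f_scale=.002); return r.x.round(4),len(P),round(np.median(abs(r.fun)),4)
def near(p,c,r,z0,z1):
    q=p.reshape(-1,3); return q[(np.hypot(q[:,0]-c[0],q[:,1]-c[1])<r)&(q[:,2]>z0)&(q[:,2]<z1)]
def rect(P): 
    r=cv2.minAreaRect((P[:,:2]*1000).astype(np.float32)); return np.round(r[0],1),np.round(r[1],1),round(r[2],1)
def orect(c,z,box,fn,ppm=2000):
    x0,x1,y0,y1=box; o=ortho(c,z,x0,x1,y0,y1,ppm)[...,::-1].astype(int); m=fn(o[...,0],o[...,1],o[...,2]).astype(np.uint8)
    m=cv2.morphologyEx(m,cv2.MORPH_OPEN,np.ones((7,7)))
    n,l,s,_=cv2.connectedComponentsWithStats(m); k=1+s[1:,4].argmax(); v,u=np.nonzero(l==k)
    return np.stack([x1-v/ppm,y1-u/ppm],1)
E
python3 - <<'E'
from h import *
for n in("scene","side"):
    c=dict(np.load(n+"0.npz")); p=cloud(c); print(n)
    print("mill",circ(near(p,(.563,.072),.06,.092,.115),.0235,(.563,.072)),circ(near(p,(.563,.072),.06,.02,.08),.0245,(.563,.072)), near(p,(.556,.068),.03,.124,.14)[:,:2].mean(0))
    print("shaker body",circ(near(p,(.57,.325),.05,.02,.06),.022,(.57,.325)),"lid",near(p,(.57,.325),.05,.07,.1).mean(0),near(p,(.57,.325),.05,.086,.1).mean(0))
    print("cap",circ(near(p,(.455,.03),.05,.126,.145),.0215,(.455,.03)),rect(near(p,(.455,.03),.05,.148,.16)))
    b=near(p,(.455,.03),.05,.02,.10); print("body",len(b),rect(b)); np.save(f"b_{n}.npy",b)
    t=near(p,(.455,-.085),.06,.086,.1); print("tin",len(t),rect(t),rect(near(p,(.455,-.085),.06,.01,.07)))
    for nm,c0,fn in(("wood",(.398,-.209),lambda r,g,b:r-b>45),("green",(.657,.265),lambda r,g,b:g-r>40),("red",(.445,.145),lambda r,g,b:r-g>50),("grey",(.556,.187),lambda r,g,b:r<95)):
        q=orect(c,.009,(c0[0]-.07,c0[0]+.07,c0[1]-.07,c0[1]+.07),fn); print(nm,rect(q))
        w=near(p,c0,.06,.007,.014); print("   rim pts",len(w),rect(w) if len(w) else "")
E
```

```text
scene
mill (array([0.5557, 0.0682]), 178, np.float64(0.0006)) (array([0.5569, 0.0699]), 359, np.float64(0.0007)) [0.55461918 0.06619085]
shaker body (array([0.5668, 0.331 ]), 206, np.float64(0.0014)) lid [0.56175363 0.32096071 0.08246149] [0.56366078 0.32562042 0.08859613]
cap (array([0.4483, 0.0255]), 172, np.float64(0.0006)) (array([448. ,  24.5]), array([40. , 37.5]), 64.0)
body 461 (array([442. ,  13.6]), array([33.4, 36.9]), 60.5)
tin 791 (array([447.7, -86.7]), array([54.7, 54.2]), 67.6) (array([432.8, -94.6]), array([35.6, 69.4]), 27.7)
wood (array([ 396.2, -208.1]), array([71.6, 70.9]), 33.7)
   rim pts 438 (array([ 396.7, -208.8]), array([71.6, 71. ]), 63.1)
green (array([655.3, 262.9]), array([60.1, 76.5]), 33.1)
   rim pts 183 (array([656.2, 264.5]), array([62.1, 80.9]), 32.6)
red (array([451.3, 143.5]), array([78.5, 50.5]), 66.4)
   rim pts 161 (array([452.1, 145. ]), array([79.6, 52. ]), 65.4)
grey (array([549.9, 189.8]), array([71.7, 78.1]), 8.7)
   rim pts 158 (array([555.5, 186.7]), array([66.6, 65.9]), 34.8)
side
mill (array([0.556 , 0.0675]), 185, np.float64(0.0009)
[... 280 characters left out ...]
  21.5]), array([38.8, 37.3]), 56.3)
body 236 (array([452.4,  11.6]), array([40.4, 27.9]), 19.8)
tin 308 (array([448.7, -89. ]), array([55.5, 53.7]), 67.6) (array([ 454.9, -104.2]), array([69.2, 36.7]), 20.8)
wood (array([ 397.8, -213.2]), array([81.5, 71.5]), 90.0)
   rim pts 183 (array([ 396.6, -210. ]), array([71.1, 72.3]), 4.6)
green (array([655.9, 255.8]), array([73.1, 93.9]), 33.4)
   rim pts 54 (array([656.6, 262.4]), array([62.4, 80.6]), 34.8)
red (array([456.7, 118.6]), array([121.3,  87.8]), 66.6)
   rim pts 22 (array([491. , 143.1]), array([29.8, 77.3]), 12.9)
grey (array([576.9, 187.5]), array([142.3,  31.7]), 84.7)
   rim pts 20 (array([530.3, 179.4]), array([66.9, 28.4]), 64.3)
```

```bash
cat >> h.py <<'E'
from scipy.spatial.transform import Rotation as Ro
def plan(x,y,z,head=None):
    """shift (shares of 10cm, tool axes) and rz share to reach TCP x,y,z with tool y heading head deg"""
    from workcell import manip
    s=manip.get_state(); R=Ro.from_quat(s["orientation"]).as_matrix()
    d=R.T@(np.array([x,y,z])-s["ee_pos"]); h=np.degrees(np.arctan2(R[1,1],R[0,1]))
    print("t",round(s["time_s"],2),"tcp",np.round(s["ee_pos"],4),"head",round(h,1),"j",np.round(s["joints"],2),"F",np.round(s["contact_force"],1),"gap",round(s["finger_gap"],4),"ff",np.round(s["finger_force"],1))
    r=None if head is None else -(((head-h+90)%180)-90)/180
    print("  shift/0.1:",(d/.1).round(3),"rz",r)
E
python3 - <<'E'
from h import *
P=[]
for n in("scene","side"):
    p=cloud(dict(np.load(n+"0.npz"))).reshape(-1,3); P.append(p[(p[:,2]>.0)&(abs(p).max(1)<2)])
P=np.concatenate(P)
for t in np.linspace(0.2,1,7):
    q=np.array([.153,.657])*(1-t)+np.array([.556,.068])*t; m=np.hypot(*(P[:,:2]-q).T)<.12; print(q.round(2),np.percentile(P[m,2],99.5).round(3) if m.any() else None)
hi=P[(P[:,2]>.2)&(P[:,0]>0.3)&(P[:,0]<.9)&(P[:,1]<.8)&(P[:,1]>-.3)]
print("high things", np.unique((hi[:,:2]*10).round()/10,axis=0).tolist())
# bottle yaw: rounded-rectangle fit, centre from cap
b=np.concatenate([np.load("b_scene.npy"),np.load("b_side.npy")]); b=b[(b[:,2]>.02)&(b[:,2]<.09)]
def sdf(a,cx,cy,r=.010):
    c,s=np.cos(a),np.sin(a); d=b[:,:2]-[cx,cy]; u=d@[c,s]; v=d@[-s,c]
    qx=abs(u)-.017+r; qy=abs(v)-.027+r
    return np.hypot(np.maximum(qx,0),np.maximum(qy,0))+np.minimum(np.maximum(qx,qy),0)-r
for a in range(-90,90,15):
    r=least_squares(lambda k:sdf(k[0],k[1],k[2]),[np.radians(a),.4484,.0252],loss='soft_l1',f_scale=.002)
    print(a,np.degrees(r.x[0]).round(1),r.x[1:].round(4),round(r.cost*1e6,1))
plan(.556,.068,.20,77)
E
```

```text
[0.23 0.54] 0.542
[0.29 0.46] None
[0.34 0.38] 0.001
[0.39 0.3 ] 0.004
[0.45 0.23] 0.012
[0.5  0.15] 0.15
[0.56 0.07] 0.153
high things [[0.5, -0.3], [0.5, -0.2], [0.5, 0.5], [0.5, 0.6], [0.5, 0.7], [0.5, 0.8], [0.6, -0.3], [0.6, -0.2], [0.6, -0.1], [0.6, 0.7], [0.6, 0.8], [0.7, 0.1], [0.7, 0.2], [0.7, 0.6], [0.7, 0.7], [0.7, 0.8], [0.8, -0.1], [0.8, 0.0], [0.8, 0.1], [0.8, 0.2], [0.8, 0.3], [0.8, 0.6], [0.8, 0.7], [0.8, 0.8], [0.9, -0.3], [0.9, -0.1], [0.9, -0.0], [0.9, 0.1], [0.9, 0.3], [0.9, 0.4], [0.9, 0.5], [0.9, 0.6], [0.9, 0.7], [0.9, 0.8]]
-90 -38.8 [0.4512 0.0263] 1091.3
-75 -38.8 [0.4512 0.0263] 1091.3
-60 -38.8 [0.4512 0.0263] 1091.3
-45 -38.8 [0.4512 0.0263] 1091.3
-30 -38.8 [0.4512 0.0263] 1091.3
-15 9.9 [0.4453 0.0279] 1114.9
0 9.9 [0.4453 0.0279] 1114.9
15 9.9 [0.4453 0.0279] 1114.9
30 9.9 [0.4453 0.0279] 1114.9
45 9.9 [0.4453 0.0279] 1114.9
60 9.9 [0.4453 0.0279] 1114.9
75 9.9 [0.4453 0.0279] 1114.9
t 0.15 tcp [0.153  0.657  0.2219] head 76.9 j [-1.45  0.48  0.02  1.56 -0.01  1.11 -0.08] F [ 0.1  0.7 -0.1] gap 0.0884 ff 0.0
  shift/0.1: [-5.261 -4.822  0.226] rz -0.0006216848887465036
```

>>> send_rows:
  rows:
    - [[-0.44,-0.4,0],[0,0,0]]
    - [[-0.88,-0.8,0],[0,0,0]]
    - [[-0.88,-0.8,0],[0,0,0]]
  jaw: 1

```text
time_s: 0.52
ee_pos: [0.2251, 0.5553, 0.2226]
orientation: [0.118, 0.993, -0.001, 0.001]
contact_force: [-0.7, 1.2, 0.8]
finger_gap: 0.0879
finger_force: 0.0
```

>>> send_rows:
  rows:
    - [[-0.44,-0.4,0],[0,0,0]]
    - [[-0.88,-0.8,0],[0,0,0]]
    - [[-0.88,-0.8,0],[0,0,0]]

```text
time_s: 0.9
ee_pos: [0.2913, 0.4582, 0.2227]
orientation: [0.118, 0.993, -0.001, 0.001]
contact_force: [0.0, 0.5, 0.3]
finger_gap: 0.0877
finger_force: 0.0
```

>>> send_rows:
  rows:
    - [[-0.44,-0.4,0],[0,0,0]]
    - [[-0.88,-0.8,0],[0,0,0]]
    - [[-0.88,-0.8,0],[0,0,0]]

```text
time_s: 1.27
ee_pos: [0.3581, 0.3611, 0.2228]
orientation: [0.117, 0.993, -0.0, 0.0]
contact_force: [-0.1, 0.6, 0.4]
finger_gap: 0.088
finger_force: 0.0
```

>>> send_rows:
  rows:
    - [[-0.44,-0.4,0],[0,0,0]]
    - [[-0.88,-0.8,0],[0,0,0]]
    - [[-0.88,-0.8,0],[0,0,0]]

```text
time_s: 1.65
ee_pos: [0.4253, 0.2639, 0.2228]
orientation: [0.117, 0.993, -0.0, 0.0]
contact_force: [-0.9, 0.0, 0.4]
finger_gap: 0.0881
finger_force: 0.0
```

```bash
python3 - <<'E'
from h import *
for n in("scene","side"):
    c=dict(np.load(n+"0.npz")); p=cloud(c); m=(p[...,2]>.2)&(p[...,0]>.4)&(p[...,0]<.72)&(p[...,1]<.2)&(p[...,1]>-.35)&(c["z_map"]>0)
    v,u=np.nonzero(m); q=p[m]
    if len(q): print(n,len(q),u.min(),u.max(),v.min(),v.max(),q.min(0),q.max(0))
from workcell import manip
c=manip.capture("wrist"); np.savez("wrist1.npz",**c); cv2.imwrite("pics/wrist1.png",c["frame"][...,::-1])
plan(.556,.068,.20,77)
E
```

```text
scene 17838 434 639 0 98 [ 0.51476532 -0.30347743  0.50564772] [ 0.63952958 -0.05700939  0.58692522]
side 3 384 386 0 0 [0.715425   0.10387851 0.50324589] [0.7192455  0.10745942 0.50354238]
t 1.7 tcp [0.4238 0.2664 0.2227] head 76.8 j [-0.87  0.19  0.21  1.98 -0.05  0.98  0.7 ] F [-0.3  1.4 -0.5] gap 0.088 ff 0.0
  shift/0.1: [-1.741 -1.629  0.226] rz -0.0012162421914944667
```

View pics/wrist1.png

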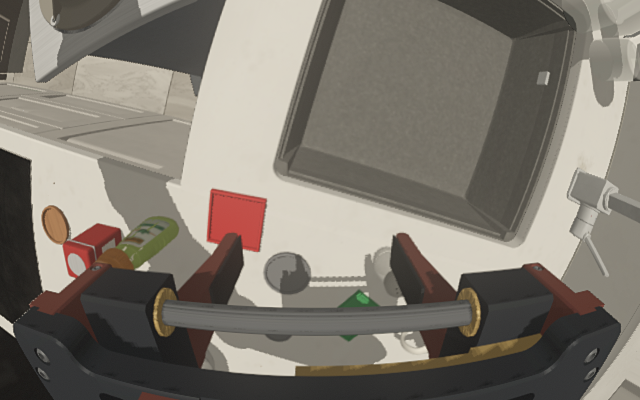

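The wrist view shows the red dish in full at (237,220), the grey dish at (288,272), and the bottle's side at (150,240). I'll rectify it to measure the red dish, then move on to the mill.

```bash
cat >> h.py <<'E'
def wortho(c,z,x0,x1,y0,y1,ppm):
    X,Y=np.meshgrid(np.arange(x1,x0,-1/ppm),np.arange(y1,y0,-1/ppm),indexing='ij')
    q=(np.stack([X,Y,X*0+z],-1)-c["T"][:3,3])@c["T"][:3,:3]; K=c["K"]
    rho=np.hypot(q[...,0],q[...,1]); k=K[0,0]*np.arctan2(rho,q[...,2])/rho
    return cv2.remap(c["frame"],(q[...,0]*k+K[0,2]).astype(np.float32),(q[...,1]*k+K[1,2]).astype(np.float32),cv2.INTER_CUBIC)[...,::-1].copy()
def wrect(c,z,box,fn,ppm=2000):
    x0,x1,y0,y1=box; o=wortho(c,z,*box,ppm)[...,::-1].astype(int); m=fn(o[...,0],o[...,1],o[...,2]).astype(np.uint8)
    m=cv2.morphologyEx(m,cv2.MORPH_OPEN,np.ones((7,7)))
    n,l,s,_=cv2.connectedComponentsWithStats(m); v,u=np.nonzero(l==1+s[1:,4].argmax())
    return np.stack([x1-v/ppm,y1-u/ppm],1)
E
python3 - <<'E'
from h import *
c=dict(np.load("wrist1.npz"))
print("red",rect(wrect(c,.009,(.38,.53,.06,.22),lambda r,g,b:(r-g>70)&(r-b>70))))
print("grey",rect(wrect(c,.009,(.51,.62,.14,.24),lambda r,g,b:(r<150))))
o=wortho(c,.0,.4,.6,-.05,.2,2400); cv2.imwrite("pics/wo1.png",o)
E
```

```text
red (array([459.9, 144.5]), array([75.1, 77. ]), 65.6)
grey (array([569.2, 190.2]), array([ 99.5, 101.5]), 90.0)
```

View pics/wo1.png

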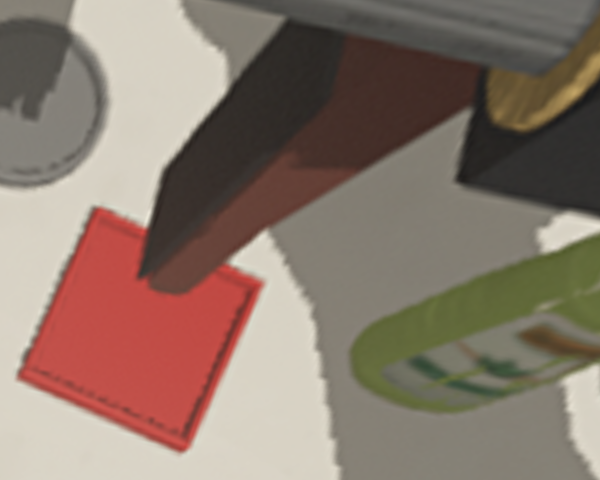

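>>> send_rows:
  rows:
    - [[-0.44,-0.4,0],[0,0,0]]
    - [[-0.88,-0.8,0],[0,0,0]]
    - [[-0.88,-0.8,0],[0,0,0]]

```text
time_s: 2.08
ee_pos: [0.4925, 0.1668, 0.2227]
orientation: [0.116, 0.993, -0.0, 0.0]
contact_force: [-0.4, 0.7, -0.4]
finger_gap: 0.088
finger_force: 0.0
```

>>> send_rows:
  rows:
    - [[-0.44,-0.4,0],[0,0,0]]
    - [[-0.87,-0.82,0],[0,0,0]]
    - [[-0.87,-0.82,0],[0,0,0]]
    - [[-0.87,-0.82,0],[0,0,0]]

```text
time_s: 2.58
ee_pos: [0.5565, 0.072, 0.2222]
orientation: [0.112, 0.994, 0.001, -0.001]
contact_force: [-0.3, -0.0, -0.4]
finger_gap: 0.0878
finger_force: 0.0
```

```bash
python3 - <<'E'
from h import *
plan(.556,.068,.085,77)
E
```

```text
t 2.58 tcp [0.5565 0.072  0.2222] head 77.1 j [-0.53  0.3   0.35  1.85 -0.12  1.01  1.22] F [-0.3 -0.  -0.4] gap 0.0878 ff 0.0
  shift/0.1: [-0.006 -0.041  1.372] rz 0.0005239141529187919
```

The rectified picture shows the red dish square at about 65.6°. The bottle's labelled side runs to its right. Now I descend on the mill.

>>> send_rows:
  rows:
    - [[0,-0.04,0.3],[0,0,0]]
    - [[0,-0.04,0.6],[0,0,0]]
    - [[0,-0.04,0.9],[0,0,0]]
    - [[0,-0.04,0.9],[0,0,0]]

```text
time_s: 3.08
ee_pos: [0.5537, 0.0677, 0.1307]
orientation: [0.112, 0.994, -0.0, -0.003]
contact_force: [0.9, -0.5, -0.1]
finger_gap: 0.0878
finger_force: 0.0
```

>>> send_rows:
  rows:
    - [[0,0,0.25],[0,0,0]]
    - [[0,0,0.47],[0,0,0]]
    - [[0,0,0.47],[0,0,0]]

```text
time_s: 3.45
ee_pos: [0.5554, 0.0663, 0.0856]
orientation: [0.113, 0.994, 0.0, -0.001]
contact_force: [-1.0, -0.3, 0.3]
finger_gap: 0.0877
finger_force: 0.0
```

>>> send_rows:
  rows:
    - [[0,0,0],[0,0,0]]
    - [[0,0,0],[0,0,0]]
    - [[0,0,0],[0,0,0]]
    - [[0,0,0],[0,0,0]]
    - [[0,0,0],[0,0,0]]
    - [[0,0,0],[0,0,0]]
  jaw: 0
  newtons: 20

```text
time_s: 4.2
ee_pos: [0.5564, 0.0647, 0.0859]
orientation: [0.114, 0.993, 0.0, 0.0]
contact_force: [-0.2, 1.4, 2.6]
finger_gap: 0.0479
finger_force: 19.9
```

```bash
python3 - <<'E'
from h import *
plan(.397,-.209,.25,77)
E
```

```text
t 4.2 tcp [0.5564 0.0647 0.0859] head 76.9 j [-0.47  0.47  0.31  1.97 -0.21  0.73  1.31] F [-0.2  1.4  2.6] gap 0.0479 ff 19.9
  shift/0.1: [ 0.931 -3.027 -1.643] rz -0.0006183946701007415
```

>>> send_rows:
  rows:
    - [[0,0,-0.3],[0,0,0]]
    - [[0,0,-0.6],[0,0,0]]
    - [[0,0,-0.9],[0,0,0]]

```text
time_s: 4.58
ee_pos: [0.5554, 0.0642, 0.176]
orientation: [0.114, 0.993, -0.0, -0.001]
contact_force: [0.9, 1.0, -2.2]
finger_gap: 0.0478
finger_force: 19.8
```

>>> send_rows:
  rows:
    - [[0.1,-0.3,-0.4],[0,0,0]]
    - [[0.2,-0.6,-0.7],[0,0,0]]
    - [[0.31,-1,-0.7],[0,0,0]]
    - [[0.31,-1,-0.7],[0,0,0]]

```text
time_s: 5.08
ee_pos: [0.5014, -0.0292, 0.2457]
orientation: [0.117, 0.993, -0.0, -0.0]
contact_force: [0.3, 0.1, -1.8]
finger_gap: 0.0474
finger_force: 28.9
```

>>> send_rows:
  rows:
    - [[0.1,-0.3,0],[0,0,0]]
    - [[0.2,-0.7,0],[0,0,0]]
    - [[0.31,-1,0],[0,0,0]]
    - [[0.31,-1,0],[0,0,0]]

```text
time_s: 5.58
ee_pos: [0.449, -0.1176, 0.2452]
orientation: [0.116, 0.993, -0.0, -0.001]
contact_force: [0.1, 0.9, -2.4]
finger_gap: 0.0474
finger_force: 28.4
```

>>> send_rows:
  rows:
    - [[0.1,-0.3,0],[0,0,0]]
    - [[0.2,-0.7,0],[0,0,0]]
    - [[0.31,-1,0],[0,0,0]]
    - [[0.31,-1,0],[0,0,0]]
    - [[0.31,-1,0],[0,0,0]]

```text
time_s: 6.2
ee_pos: [0.3984, -0.2052, 0.2455]
orientation: [0.113, 0.994, 0.0, -0.0]
contact_force: [1.1, -0.2, -1.6]
finger_gap: 0.0473
finger_force: 28.4
```

```bash
python3 - <<'E'
from h import *
plan(.397,-.209,.091,77)
from workcell import manip
c=manip.capture("side"); p=cloud(c)
print("mill",circ(near(p,(.397,-.209),.06,.17,.23),.024,(.397,-.209)))
c=manip.capture("scene"); p=cloud(c)
print("mill",circ(near(p,(.397,-.209),.06,.17,.23),.024,(.397,-.209)),near(p,(.397,-.209),.06,.1,.3)[:,2].min())
cv2.imwrite("pics/s2.png",c["frame"][...,::-1])
E
```

```text
t 6.2 tcp [ 0.3984 -0.2052  0.2455] head 77.0 j [-0.2   0.06  0.57  2.07 -0.04  1.02  1.73] F [ 1.1 -0.2 -1.6] gap 0.0473 ff 28.4
  shift/0.1: [ 0.005 -0.04   1.545] rz -6.553997004653904e-05
mill (array([ 0.3971, -0.2037]), 947, np.float64(0.0007))
mill (array([ 0.3978, -0.2037]), 444, np.float64(0.0005)) 0.16163957124989625
```

View pics/s2.png

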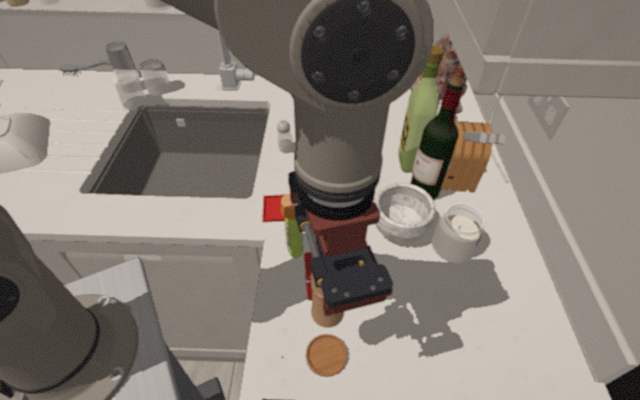

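The mill hangs just beyond the wood dish (327,355), about 5 mm off in y. I correct that and lower it.

>>> send_rows:
  rows:
    - [[0,-0.05,0.3],[0,0,0]]
    - [[0,-0.05,0.6],[0,0,0]]
    - [[0,-0.05,0.9],[0,0,0]]
    - [[0,-0.05,0.9],[0,0,0]]

```text
time_s: 6.8
ee_pos: [0.3954, -0.2101, 0.1541]
orientation: [0.113, 0.994, 0.0, -0.002]
contact_force: [-0.0, 0.1, -1.8]
finger_gap: 0.0469
finger_force: 27.9
```

>>> send_rows:
  rows:
    - [[0,0,0.2],[0,0,0]]
    - [[0,0,0.4],[0,0,0]]
    - [[0,0,0.55],[0,0,0]]
    - [[0,0,0.6],[0,0,0]]
    - [[0,0,0.6],[0,0,0]]

```text
time_s: 7.42
ee_pos: [0.3967, -0.2114, 0.0959]
orientation: [0.114, 0.993, -0.0, 0.0]
contact_force: [0.0, -0.2, -1.5]
finger_gap: 0.0474
finger_force: 27.9
```

```bash
python3 - <<'E'
from h import *
plan(.397,-.209,.09,77)
E
```

```text
t 7.42 tcp [ 0.3967 -0.2114  0.0959] head 76.9 j [-0.09  0.32  0.52  2.22 -0.26  0.66  1.96] F [ 0.  -0.2 -1.5] gap 0.0474 ff 27.9
  shift/0.1: [0.002 0.024 0.059] rz -0.000582485795695299
```

>>> send_rows:
  rows:
    - [[0,0,0.03],[0,0,0]]
    - [[0,0,0.055],[0,0,0]]
    - [[0,0,0.055],[0,0,0]]
    - [[0,0,0.055],[0,0,0]]

```text
time_s: 7.92
ee_pos: [0.3964, -0.2114, 0.0902]
orientation: [0.114, 0.993, 0.0, 0.0]
contact_force: [-0.4, -0.3, -1.6]
finger_gap: 0.0477
finger_force: 27.9
```

>>> send_rows:
  rows:
    - [[0,0,0],[0,0,0]]
    - [[0,0,0],[0,0,0]]
    - [[0,0,0],[0,0,0]]
    - [[0,0,0],[0,0,0]]
    - [[0,0,0],[0,0,0]]
  jaw: 1

```text
time_s: 8.55
ee_pos: [0.3964, -0.2114, 0.0901]
orientation: [0.114, 0.993, -0.0, 0.0]
contact_force: [0.5, -0.1, 0.5]
finger_gap: 0.0873
finger_force: 0.0
```

>>> send_rows:
  rows:
    - [[0,0,-0.2],[0,0,0]]
    - [[0,0,-0.6],[0,0,0]]
    - [[0,0,-1],[0,0,0]]
    - [[0,0,-1],[0,0,0]]

```text
time_s: 9.05
ee_pos: [0.3982, -0.2121, 0.1926]
orientation: [0.114, 0.993, 0.0, 0.003]
contact_force: [-1.2, -0.1, 0.2]
finger_gap: 0.088
finger_force: 0.0
```

>>> send_rows:
  rows:
    - [[0,0,-0.25],[0,0,0]]
    - [[0,0,-0.5],[0,0,0]]
    - [[0,0,-0.5],[0,0,0]]

```text
time_s: 9.43
ee_pos: [0.397, -0.2115, 0.2406]
orientation: [0.114, 0.993, 0.0, 0.001]
contact_force: [-0.2, 0.6, -0.5]
finger_gap: 0.0881
finger_force: 0.0
```

```bash
python3 - <<'E'
from h import *
plan(.566,.327,.24,40)
from workcell import manip
for n in("scene","side"):
    c=manip.capture(n); p=cloud(c); np.savez(n+"1.npz",**c)
    print("mill",circ(near(p,(.397,-.209),.06,.02,.12),.0243,(.397,-.209)),near(p,(.397,-.209),.06,.1,.15)[:,2].max())
    print("wood",rect(near(p,(.397,-.209),.06,.006,.014)))
E
```

```text
t 9.43 tcp [ 0.397  -0.2115  0.2406] head 76.9 j [-0.22  0.07  0.6   2.08 -0.05  1.    1.76] F [-0.2  0.6 -0.5] gap 0.0881 ff 0.0
  shift/0.1: [-0.426  5.628  0.01 ] rz 0.20503115398554547
mill (array([ 0.3955, -0.2097]), 700, np.float64(0.0005)) 0.13623963669330685
wood (array([ 393.5, -213.4]), array([60.3, 71.9]), 57.9)
mill (array([ 0.3949, -0.2099]), 1354, np.float64(0.0008)) 0.13355639795392982
wood (array([ 397.4, -215.3]), array([71.4, 63.1]), 8.5)
```

>>> send_rows:
  rows:
    - [[0,0,0],[0,0,0.05]]
    - [[0,0,0],[0,0,0.1]]
    - [[0,0,0],[0,0,0.15]]
    - [[0,0,0],[0,0,0.205]]
    - [[0,0,0],[0,0,0.205]]

```text
time_s: 10.15
ee_pos: [0.3956, -0.2111, 0.2388]
orientation: [0.422, 0.907, -0.0, -0.001]
contact_force: [-0.4, 0.8, 0.7]
finger_gap: 0.0878
finger_force: 0.0
```

```bash
python3 - <<'E'
from h import *
for n in("scene0","side0","scene1","side1"):
    c=dict(np.load(n+".npz")); p=cloud(c); q=near(p,(.566,.327),.3,.1,1.0)
    q=q[q[:,1]>.3]
    d=np.hypot(q[:,0]-.566,q[:,1]-.327); print(n,len(q),[ (k,q[(d>k)&(d<k+.05)].mean(0).round(2),q[(d>k)&(d<k+.05)][:,2].max().round(2)) for k in(.05,.1,.15,.2,.25) if ((d>k)&(d<k+.05)).any()])
    t=near(p,(.565,.327),.05,.08,.1); print("  top",t[:,:2].mean(0),len(t))
plan(.566,.327,.24,40)
E
```

```text
scene0 400 [(0.15, array([0.52, 0.51, 0.3 ]), np.float64(0.31)), (0.2, array([0.52, 0.55, 0.31]), np.float64(0.31)), (0.25, array([0.68, 0.58, 0.15]), np.float64(0.31))]
  top [0.5619119  0.32327638] 89
side0 199 [(0.15, array([0.53, 0.51, 0.29]), np.float64(0.31)), (0.2, array([0.54, 0.55, 0.3 ]), np.float64(0.31)), (0.25, array([0.74, 0.51, 0.25]), np.float64(0.52))]
  top [0.56538343 0.3213895 ] 32
scene1 0 []
  top [0.56294225 0.32486564] 86
side1 199 [(0.15, array([0.53, 0.5 , 0.29]), np.float64(0.31)), (0.2, array([0.53, 0.55, 0.3 ]), np.float64(0.31)), (0.25, array([0.74, 0.5 , 0.26]), np.float64(0.52))]
  top [0.56588206 0.32259357] 33
t 10.15 tcp [ 0.3956 -0.2111  0.2388] head 40.1 j [-0.25  0.07  0.64  2.08 -0.05  1.    1.12] F [-0.4  0.8  0.7] gap 0.0878 ff 0.0
  shift/0.1: [ 3.02   4.768 -0.014] rz 0.0004727350253847678
```

>>> send_rows:
  rows:
    - [[0.2,0.3,0],[0,0,0]]
    - [[0.4,0.6,0],[0,0,0]]
    - [[0.6,0.95,0],[0,0,0]]

```text
time_s: 10.52
ee_pos: [0.4302, -0.1035, 0.2394]
orientation: [0.421, 0.907, -0.0, -0.0]
contact_force: [0.4, 0.6, 0.4]
finger_gap: 0.0881
finger_force: 0.0
```

>>> send_rows:
  rows:
    - [[0.3,0.48,0],[0,0,0]]
    - [[0.6,0.95,0],[0,0,0]]
    - [[0.6,0.95,0],[0,0,0]]

```text
time_s: 10.9
ee_pos: [0.4653, 0.0069, 0.2392]
orientation: [0.417, 0.909, -0.0, -0.001]
contact_force: [-0.7, 0.2, 0.0]
finger_gap: 0.0879
finger_force: 0.0
```

>>> send_rows:
  rows:
    - [[0.3,0.48,0],[0,0,0]]
    - [[0.6,0.95,0],[0,0,0]]
    - [[0.6,0.95,0],[0,0,0]]

```text
time_s: 11.28
ee_pos: [0.4992, 0.113, 0.2391]
orientation: [0.419, 0.908, -0.0, -0.0]
contact_force: [-1.2, -0.3, -0.0]
finger_gap: 0.088
finger_force: 0.0
```

```bash
python3 - <<'E'
from h import *
from workcell import manip
plan(.566,.327,.24,40)
c=manip.capture("wrist"); np.savez("wrist2.npz",**c)
print("red",rect(wrect(c,.009,(.38,.53,.06,.22),lambda r,g,b:(r-g>70)&(r-b>70))))
cv2.imwrite("pics/wrist2.png",c["frame"][...,::-1])
E
```

```text
t 11.28 tcp [0.4992 0.113  0.2391] head 40.5 j [-0.65  0.19  0.35  1.94 -0.08  1.02  0.44] F [-1.2 -0.3 -0. ] gap 0.088 ff 0.0
  shift/0.1: [ 1.193  1.897 -0.009] rz 0.002757751163320421
red (array([463.5, 141.1]), array([74.3, 70. ]), 65.4)
```

View pics/wrist2.png

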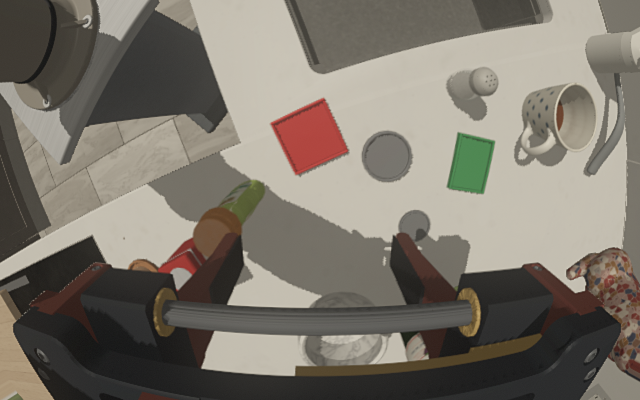

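The wrist view shows shaker lid (487,80), grey dish (387,156), the smaller look-alike (414,225), green dish (471,163) and red dish (310,137). I measure these and continue.

>>> send_rows:
  rows:
    - [[0.3,0.48,0],[0,0,0]]
    - [[0.6,0.95,0],[0,0,0]]
    - [[0.6,0.95,0],[0,0,0]]
    - [[0.6,0.95,0],[0,0,0]]

```text
time_s: 11.82
ee_pos: [0.5332, 0.2137, 0.2396]
orientation: [0.423, 0.906, -0.001, -0.0]
contact_force: [0.7, -0.6, 0.1]
finger_gap: 0.0877
finger_force: 0.0
```

```bash
cat >> h.py <<'E'
def wray(c,u,v,z):
    K,T=c["K"],c["T"]; d=np.array([u-K[0,2],v-K[1,2]]); r=np.hypot(*d); t=r/K[0,0]
    w=T[:3,:3]@np.r_[d/r*np.sin(t),np.cos(t)]; return (T[:3,3]+w*(z-T[2,3])/w[2])[:2].round(4)
E
python3 - <<'E'
from h import *
from workcell import manip
c=dict(np.load("wrist2.npz"))
print("lid",wray(c,487,80,.089),"foot",wray(c,458,93,0.),"grey",wray(c,386.5,156,.009))
print("green",rect(wrect(c,.009,(.58,.73,.19,.34),lambda r,g,b:(g-r>50))))
c=manip.capture("wrist"); np.savez("wrist3.npz",**c)
print("green",rect(wrect(c,.009,(.58,.73,.19,.34),lambda r,g,b:(g-r>50))))
print("red",rect(wrect(c,.009,(.38,.53,.06,.22),lambda r,g,b:(r-g>70)&(r-b>70))))
cv2.imwrite("pics/wrist3.png",c["frame"][...,::-1])
plan(.566,.327,.24,40)
E
```

```text
lid [0.5598 0.3283] foot [0.5723 0.3233] grey [0.5532 0.1889]
green (array([652. , 264.1]), array([52.7, 69.8]), 32.9)
green (array([652.8, 266.3]), array([55. , 69.7]), 33.0)
red (array([462.3, 144.3]), array([73.1, 74.8]), 65.5)
t 11.88 tcp [0.5332 0.2135 0.2399] head 39.8 j [-0.74  0.3   0.31  1.8  -0.1   1.06  0.3 ] F [-0.3 -0.1  0.7] gap 0.0879 ff 0.0
  shift/0.1: [ 0.662  0.979 -0.003] rz -0.0009213592377267648
```

View pics/wrist3.png

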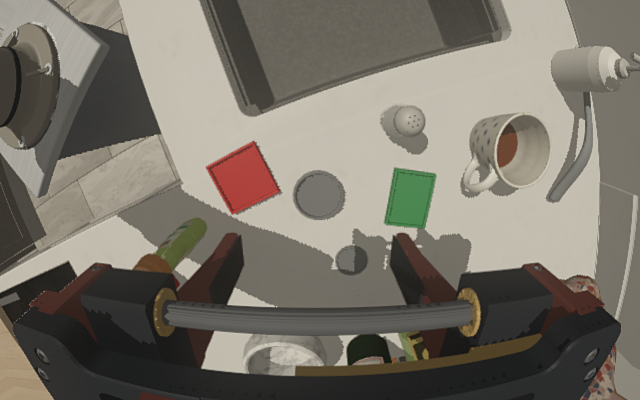

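The shaker lid is at (409,119) and the grey dish at (319,195).

```bash
python3 - <<'E'
from h import *
c=dict(np.load("wrist3.npz"))
print("lid",wray(c,409,119,.088),"grey",wray(c,319,195,.009))
E
```

```text
lid [0.5584 0.331 ] grey [0.5549 0.192 ]
```

>>> send_rows:
  rows:
    - [[0.3,0.45,0.2],[0,0,0]]
    - [[0.6,0.9,0.4],[0,0,0]]
    - [[0.65,0.98,0.6],[0,0,0]]
    - [[0.65,0.98,0.8],[0,0,0]]
    - [[0.65,0.98,0.8],[0,0,0]]

```text
time_s: 12.5
ee_pos: [0.5659, 0.3258, 0.1585]
orientation: [0.424, 0.906, -0.002, -0.001]
contact_force: [-0.3, -0.2, 0.0]
finger_gap: 0.0878
finger_force: 0.0
```

```bash
python3 - <<'E'
from h import *
plan(.565,.328,.031,40)
E
```

```text
t 12.5 tcp [0.5659 0.3258 0.1585] head 39.8 j [-0.81  0.51  0.26  1.68 -0.16  0.97  0.21] F [-0.3 -0.2  0. ] gap 0.0878 ff 0.0
  shift/0.1: [0.024 0.012 1.275] rz -0.0010542485818119316
```

>>> send_rows:
  rows:
    - [[0.04,0,0.25],[0,0,0]]
    - [[0.04,0,0.5],[0,0,0]]
    - [[0.04,0,0.75],[0,0,0]]
    - [[0.04,0,0.75],[0,0,0]]

```text
time_s: 13.0
ee_pos: [0.5635, 0.3302, 0.0846]
orientation: [0.424, 0.906, -0.001, -0.0]
contact_force: [-0.0, 1.1, 1.0]
finger_gap: 0.0878
finger_force: 0.0
```

>>> send_rows:
  rows:
    - [[0,0,0.25],[0,0,0]]
    - [[0,0,0.5],[0,0,0]]
    - [[0,0,0.52],[0,0,0]]
    - [[0,0,0.52],[0,0,0]]

```text
time_s: 13.5
ee_pos: [0.5651, 0.3325, 0.0349]
orientation: [0.423, 0.906, 0.001, 0.001]
contact_force: [-0.4, 0.5, 0.7]
finger_gap: 0.0878
finger_force: 0.0
```

>>> send_rows:
  rows:
    - [[0,0,0],[0,0,0]]
    - [[0,0,0],[0,0,0]]
    - [[0,0,0],[0,0,0]]
    - [[0,0,0],[0,0,0]]
    - [[0,0,0],[0,0,0]]
    - [[0,0,0],[0,0,0]]
  jaw: 0
  newtons: 15

```text
time_s: 14.25
ee_pos: [0.564, 0.3325, 0.0331]
orientation: [0.423, 0.906, -0.0, -0.0]
contact_force: [0.3, 0.0, -0.3]
finger_gap: 0.0404
finger_force: 14.8
```

>>> send_rows:
  rows:
    - [[0,0,-0.2],[0,0,0]]
    - [[0,0,-0.4],[0,0,0]]
    - [[0,0,-0.6],[0,0,0]]
    - [[0,0,-0.6],[0,0,0]]

```text
time_s: 14.75
ee_pos: [0.5655, 0.3334, 0.096]
orientation: [0.423, 0.906, 0.002, 0.001]
contact_force: [0.0, -0.0, -1.5]
finger_gap: 0.0404
finger_force: 14.8
```

```bash
python3 - <<'E'
from h import *
from workcell import manip
plan(.5555,.188,.09,40)
for n in("scene","side"):
    p=cloud(manip.capture(n)); print(circ(near(p,(.563,.328),.05,.08,.11),.022,(.563,.328)),near(p,(.563,.328),.05,.02,.2)[:,2].min())
E
```

```text
t 14.75 tcp [0.5655 0.3334 0.096 ] head 40.0 j [-0.8   0.59  0.24  1.72 -0.18  0.85  0.22] F [ 0.  -0.  -1.5] gap 0.0404 ff 14.8
  shift/0.1: [-1.05  -1.011  0.056] rz -0.00010084927761890109
(array([0.5656, 0.3308]), 158, np.float64(0.0016)) 0.0640216318079797
(array([0.5652, 0.3291]), 169, np.float64(0.0025)) 0.06063839410552063
```

>>> send_rows:
  rows:
    - [[-0.25,-0.25,0],[0,0,0]]
    - [[-0.52,-0.5,0],[0,0,0]]
    - [[-0.8,-0.75,0],[0,0,0]]
    - [[-1,-0.97,0],[0,0,0]]
    - [[-1,-0.97,0],[0,0,0]]
    - [[-1,-0.97,0],[0,0,0]]

```text
time_s: 15.6
ee_pos: [0.5537, 0.1946, 0.0927]
orientation: [0.422, 0.906, 0.0, -0.0]
contact_force: [-0.2, 1.1, -0.6]
finger_gap: 0.0402
finger_force: 14.8
```

```bash
python3 - <<'E'
from h import *
from workcell import manip
plan(.5555,.190,.038,40)
for n in("scene","side"):
    p=cloud(manip.capture(n)); print(circ(near(p,(.5555,.188),.05,.08,.11),.022,(.5555,.188)),rect(near(p,(.5555,.188),.05,.006,.014)))
E
```

```text
t 15.6 tcp [0.5537 0.1946 0.0927] head 40.0 j [-0.64  0.5   0.25  1.89 -0.17  0.77  0.41] F [-0.2  1.1 -0.6] gap 0.0402 ff 14.8
  shift/0.1: [-0.047 -0.016  0.547] rz 0.0001929085273940719
(array([0.5513, 0.1916]), 180, np.float64(0.0026)) (array([554.9, 186.6]), array([67.7, 66.8]), 15.5)
(array([0.5533, 0.1916]), 210, np.float64(0.0027)) (array([557.1, 185.7]), array([67. , 63.5]), 86.9)
```

>>> send_rows:
  rows:
    - [[-0.05,0,0.2],[0,0,0]]
    - [[-0.05,0,0.4],[0,0,0]]
    - [[-0.05,0,0.5],[0,0,0]]
    - [[-0.05,0,0.54],[0,0,0]]
    - [[-0.05,0,0.54],[0,0,0]]
    - [[-0.05,0,0.54],[0,0,0]]

```text
time_s: 16.45
ee_pos: [0.5576, 0.1899, 0.0397]
orientation: [0.423, 0.906, 0.0, 0.0]
contact_force: [-0.2, -0.4, -1.1]
finger_gap: 0.0403
finger_force: 14.8
```

```bash
python3 - <<'E'
from h import *
plan(.5555,.189,.038,40)
E
```

```text
t 16.45 tcp [0.5576 0.1899 0.0397] head 40.0 j [-0.61  0.58  0.23  1.91 -0.2   0.67  0.44] F [-0.2 -0.4 -1.1] gap 0.0403 ff 14.8
  shift/0.1: [ 0.007 -0.022  0.017] rz -4.788551318534297e-05
```

>>> send_rows:
  rows:
    - [[0.01,-0.01,0.02],[0,0,0]]
    - [[0.01,-0.01,0.025],[0,0,0]]
    - [[0.01,-0.01,0.025],[0,0,0]]

```text
time_s: 16.82
ee_pos: [0.5557, 0.19, 0.037]
orientation: [0.423, 0.906, 0.0, -0.0]
contact_force: [-1.7, 0.5, 1.6]
finger_gap: 0.0401
finger_force: 15.0
```

>>> send_rows:
  rows:
    - [[0,0,0],[0,0,0]]
    - [[0,0,0],[0,0,0]]
    - [[0,0,0],[0,0,0]]
    - [[0,0,0],[0,0,0]]
    - [[0,0,0],[0,0,0]]
  jaw: 1

```text
time_s: 17.45
ee_pos: [0.5558, 0.1899, 0.0366]
orientation: [0.423, 0.906, 0.0, 0.0]
contact_force: [-0.6, -0.9, -0.1]
finger_gap: 0.0861
finger_force: 0.0
```

>>> send_rows:
  rows:
    - [[0,0,-0.2],[0,0,0]]
    - [[0,0,-0.6],[0,0,0]]
    - [[0,0,-1],[0,0,0]]
    - [[0,0,-1],[0,0,0]]

```text
time_s: 17.95
ee_pos: [0.5579, 0.1906, 0.1398]
orientation: [0.423, 0.906, 0.002, 0.002]
contact_force: [-1.1, 0.9, -0.4]
finger_gap: 0.0872
finger_force: 0.0
```

>>> send_rows:
  rows:
    - [[0,0,-0.5],[0,0,0]]
    - [[0,0,-1],[0,0,0]]
    - [[0,0,-1],[0,0,0]]
    - [[0,0,-1],[0,0,0]]

```text
time_s: 18.45
ee_pos: [0.555, 0.1898, 0.2353]
orientation: [0.423, 0.906, -0.001, -0.001]
contact_force: [0.4, 0.0, 0.7]
finger_gap: 0.0879
finger_force: 0.0
```

```bash
python3 - <<'E'
from h import *
from workcell import manip
plan(.4484,.0252,.25,-20)
w=manip.capture("wrist"); np.savez("wrist4.npz",**w)
s=manip.capture("scene"); d=manip.capture("side"); np.savez("scene4.npz",**s)
for c in(s,d):
    p=cloud(c); q=near(p,(.5555,.188),.04,.02,.11); print(circ(q,.021,(.5555,.188)),q[:,2].max())
im=np.vstack([np.hstack([cv2.resize(s["frame"][90:290,240:440],(400,400)),cv2.resize(d["frame"][130:280,220:370],(400,400))]) ,cv2.resize(w["frame"][120:320,0:640],(800,200))])
cv2.imwrite("pics/m4.png",im[...,::-1])
E
```

```text
t 18.45 tcp [0.555  0.1898 0.2353] head 40.0 j [-0.67  0.33  0.3   1.77 -0.11  1.06  0.36] F [0.4 0.  0.7] gap 0.0879 ff 0.0
  shift/0.1: [-0.575 -1.875 -0.144] rz 0.3333409914798079
(array([0.5597, 0.1903]), 458, np.float64(0.0027)) 0.0951511472549047
(array([0.5587, 0.1895]), 361, np.float64(0.0026)) 0.09163619221469188
```

View pics/m4.png

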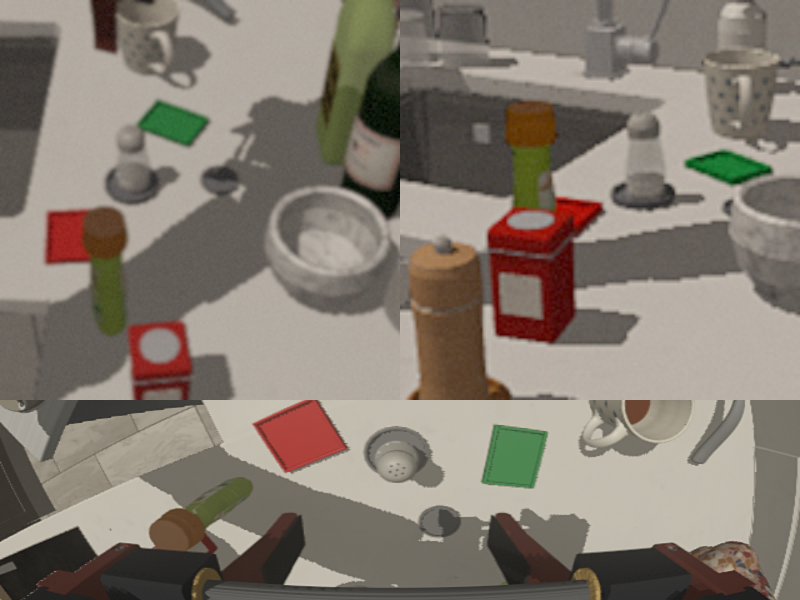

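The shaker stands in the grey dish, at (130,185) in the upper-left panel. The bottle shows a label panel in both the side and wrist views. I'll fit its yaw using depth from all three cameras.

```bash
cat >> h.py <<'E'
def wcloud(c):
    v,u=np.mgrid[:400,:640]; K=c["K"]; a,b=u-K[0,2],v-K[1,2]; r=np.hypot(a,b)+1e-9; t=r/K[0,0]; z=c["z_map"]
    p=np.stack([a/r*np.tan(t)*z,b/r*np.tan(t)*z,z],-1); return p@c["T"][:3,:3].T+c["T"][:3,3]
E
python3 - <<'E'
from h import *
S=[]
for n in("scene0","side0","scene4","wrist1","wrist3","wrist4"):
    c=dict(np.load(n+".npz")); p=wcloud(c) if n[0]=="w" else cloud(c)
    m=(c["frame"].astype(int)[...,1]-c["frame"][...,2].astype(int)>15)&(c["z_map"]>0); q=near(np.where(m[...,None],p,9),(.449,.025),.06,.015,.08)
    k=near(p,(.449,.025),.06,.126,.143)
    if len(q): print(n,len(q),rect(q),circ(k,.0215,(.449,.025)) if len(k)>10 else ""); S.append(q[:,:2])
w=np.concatenate([np.full(len(s),1/np.sqrt(len(s))) for s in S]); w/=w.mean(); b=np.concatenate(S)
for ex in(2,2.5,3,4,6):
  best=None
  for a0 in(-60,-30,0,30,60):
    def f(k):
        c,s=np.cos(k[0]),np.sin(k[0]); d=b-k[1:]; u=d@[c,s]; v=d@[-s,c]
        g=(abs(u/.017)**ex+abs(v/.027)**ex)**(1/ex); return (g-1)*np.hypot(u,v)/g*w
    r=least_squares(f,[np.radians(a0),.449,.025],loss='soft_l1',f_scale=.002)
    if best is None or r.cost<best.cost: best=r
  print(ex,np.degrees(best.x[0]).round(1),best.x[1:].round(4),round(best.cost*1e6))
E
```

```text
scene0 335 (array([437.6,  11.7]), array([22.5, 39.5]), 40.2) (array([0.4483, 0.0254]), 157, np.float64(0.0006))
side0 81 (array([453.1,   9.4]), array([39.5, 22.1]), 24.3) (array([0.4485, 0.025 ]), 141, np.float64(0.0008))
scene4 323 (array([437.5,  11.6]), array([22.3, 39. ]), 41.0) (array([0.4483, 0.0255]), 150, np.float64(0.0006))
wrist1 810 (array([438.8,  33.3]), array([56.6, 21.6]), 54.0) (array([0.4472, 0.0269]), 311, np.float64(0.0006))
wrist3 628 (array([447.6,  42.8]), array([36.3, 27.5]), 1.3) (array([0.4469, 0.0266]), 294, np.float64(0.0005))
wrist4 625 (array([449.5,  42. ]), array([30.3, 34.9]), 83.2) (array([0.4465, 0.0265]), 432, np.float64(0.0005))
2 -12.3 [0.447  0.0267] 4149
2.5 -11.6 [0.4473 0.0264] 3126
3 -9.5 [0.4475 0.0262] 3412
4 -2.8 [0.4476 0.026 ] 4193
6 1.3 [0.4476 0.0259] 4973
```

>>> send_rows:
  rows:
    - [[0,0,0],[0,0,0.055]]
    - [[0,0,0],[0,0,0.11]]
    - [[0,0,0],[0,0,0.17]]
    - [[0,0,0],[0,0,0.22]]
    - [[0,0,0],[0,0,0.286]]
    - [[0,0,0],[0,0,0.286]]

```text
time_s: 19.35
ee_pos: [0.5552, 0.1898, 0.2355]
orientation: [0.774, 0.633, -0.001, -0.0]
contact_force: [-0.1, -0.0, -0.8]
finger_gap: 0.0879
finger_force: 0.0
```

```bash
python3 - <<'E'
from h import *
plan(.4475,.0255,.22,-11.5)
B=[]
for n in("scene0","side0","wrist1","wrist4"):
    c=dict(np.load(n+".npz")); p=wcloud(c) if n[0]=="w" else cloud(c); B.append(near(p,(.4475,.0255),.05,.012,.15))
b=np.concatenate(B); a=np.radians(-11.5); d=b[:,:2]-[.4475,.0255]; u=d@[np.cos(a),np.sin(a)]; v=d@[-np.sin(a),np.cos(a)]
for z in np.arange(.02,.15,.01):
    m=abs(b[:,2]-z)<.004; print(round(z,3),m.sum(),np.percentile(u[m],[2,98]).round(3),np.percentile(v[m],[2,98]).round(3))
E
```

```text
t 19.35 tcp [0.5552 0.1898 0.2355] head -11.4 j [-0.81  0.34  0.48  1.78 -0.18  1.06 -0.47] F [-0.1 -0.  -0.8] gap 0.0879 ff 0.0
  shift/0.1: [-1.824 -0.729  0.159] rz 0.0003003854081959566
0.02 215 [-0.019  0.015] [-0.03   0.031]
0.03 227 [-0.019  0.014] [-0.029  0.031]
0.04 223 [-0.019  0.015] [-0.029  0.03 ]
0.05 267 [-0.019  0.014] [-0.028  0.03 ]
0.06 297 [-0.019  0.017] [-0.027  0.029]
0.07 375 [-0.018  0.017] [-0.027  0.028]
0.08 389 [-0.018  0.016] [-0.025  0.026]
0.09 370 [-0.017  0.015] [-0.024  0.025]
0.1 384 [-0.017  0.015] [-0.022  0.023]
0.11 330 [-0.016  0.014] [-0.019  0.02 ]
0.12 196 [-0.023  0.019] [-0.023  0.023]
0.13 502 [-0.023  0.02 ] [-0.022  0.023]
0.14 471 [-0.022  0.02 ] [-0.021  0.023]
```

>>> send_rows:
  rows:
    - [[-0.3,-0.12,0],[0,0,0]]
    - [[-0.6,-0.24,0],[0,0,0]]
    - [[-0.91,-0.365,0],[0,0,0]]
    - [[-0.91,-0.365,0],[0,0,0]]

```text
time_s: 19.85
ee_pos: [0.5006, 0.1056, 0.2363]
orientation: [0.774, 0.633, -0.001, -0.0]
contact_force: [0.1, 0.5, 1.4]
finger_gap: 0.0879
finger_force: 0.0
```

>>> send_rows:
  rows:
    - [[-0.3,-0.12,0],[0,0,0]]
    - [[-0.6,-0.24,0],[0,0,0]]
    - [[-0.91,-0.365,0],[0,0,0]]
    - [[-0.91,-0.365,0],[0,0,0]]
    - [[-0.91,-0.365,0],[0,0,0]]

```text
time_s: 20.48
ee_pos: [0.4488, 0.0272, 0.2368]
orientation: [0.774, 0.634, 0.0, 0.0]
contact_force: [0.2, 0.5, 0.6]
finger_gap: 0.088
finger_force: 0.0
```

```bash
python3 - <<'E'
from h import *
plan(.4475,.0255,.079,-11.5)
E
```

```text
t 20.48 tcp [0.4488 0.0272 0.2368] head -11.4 j [-0.72  0.07  0.55  2.08 -0.05  1.   -0.34] F [0.2 0.5 0.6] gap 0.088 ff 0.0
  shift/0.1: [-0.02  -0.01   1.578] rz 0.0008083213332051444
```

>>> send_rows:
  rows:
    - [[-0.01,-0.01,0.25],[0,0,0]]
    - [[-0.01,-0.01,0.5],[0,0,0]]
    - [[-0.01,-0.01,0.75],[0,0,0]]
    - [[-0.01,-0.01,1],[0,0,0]]

```text
time_s: 20.98
ee_pos: [0.4478, 0.0267, 0.1356]
orientation: [0.773, 0.634, 0.0, 0.0]
contact_force: [1.2, 0.5, 0.1]
finger_gap: 0.088
finger_force: 0.0
```

>>> send_rows:
  rows:
    - [[0,0,0.2],[0,0,0]]
    - [[0,0,0.4],[0,0,0]]
    - [[0,0,0.56],[0,0,0]]
    - [[0,0,0.56],[0,0,0]]
    - [[0,0,0.56],[0,0,0]]

```text
time_s: 21.6
ee_pos: [0.4475, 0.0259, 0.0809]
orientation: [0.774, 0.633, 0.0, 0.0]
contact_force: [0.5, -0.5, -0.3]
finger_gap: 0.0879
finger_force: 0.0
```

>>> send_rows:
  rows:
    - [[0,0,0],[0,0,0]]
    - [[0,0,0],[0,0,0]]
    - [[0,0,0],[0,0,0]]
    - [[0,0,0],[0,0,0]]
    - [[0,0,0],[0,0,0]]
    - [[0,0,0],[0,0,0]]
    - [[0,0,0],[0,0,0]]
  jaw: 0
  newtons: 20

```text
time_s: 22.48
ee_pos: [0.4469, 0.0253, 0.0807]
orientation: [0.774, 0.633, 0.0, 0.0]
contact_force: [0.3, -0.9, 0.7]
finger_gap: 0.0425
finger_force: 20.0
```

>>> send_rows:
  rows:
    - [[0,0,-0.25],[0,0,0]]
    - [[0,0,-0.5],[0,0,0]]
    - [[0,0,-0.75],[0,0,0]]
    - [[0,0,-1],[0,0,0]]
    - [[0,0,-1],[0,0,0]]

```text
time_s: 23.1
ee_pos: [0.4477, 0.0256, 0.1817]
orientation: [0.774, 0.633, 0.002, 0.0]
contact_force: [0.3, -0.0, -1.8]
finger_gap: 0.0424
finger_force: 20.0
```

>>> send_rows:
  rows:
    - [[0,0,-0.1],[0,0,-0.05]]
    - [[0,0,-0.2],[0,0,-0.1]]
    - [[0,0,-0.3],[0,0,-0.15]]
    - [[0,0,-0.3],[0,0,-0.2]]
    - [[0,0,-0.3],[0,0,-0.247]]
    - [[0,0,-0.3],[0,0,-0.247]]

```text
time_s: 23.85
ee_pos: [0.446, 0.0252, 0.2094]
orientation: [0.478, 0.878, -0.001, -0.001]
contact_force: [-0.2, -0.5, -1.9]
finger_gap: 0.0427
finger_force: 20.0
```

```bash
python3 - <<'E'
from h import *
plan(.656,.264,.22,33)
E
```

```text
t 23.85 tcp [0.446  0.0252 0.2094] head 32.9 j [-0.65  0.11  0.49  2.12 -0.06  0.93  0.45] F [-0.2 -0.5 -1.9] gap 0.0427 ff 20.0
  shift/0.1: [ 0.865  3.06  -0.112] rz -0.0005846662808930129
```

>>> send_rows:
  rows:
    - [[0.07,0.25,0],[0,0,0]]
    - [[0.14,0.5,0],[0,0,0]]
    - [[0.22,0.77,0],[0,0,0]]

```text
time_s: 24.22
ee_pos: [0.4994, 0.0861, 0.2097]
orientation: [0.479, 0.878, -0.0, -0.0]
contact_force: [0.7, -0.9, -0.8]
finger_gap: 0.0422
finger_force: 20.0
```

>>> send_rows:
  rows:
    - [[0.07,0.25,0],[0,0,0]]
    - [[0.14,0.5,0],[0,0,0]]
    - [[0.22,0.77,0],[0,0,0]]

```text
time_s: 24.6
ee_pos: [0.5521, 0.1464, 0.2094]
orientation: [0.479, 0.878, -0.001, -0.001]
contact_force: [0.3, -0.3, -0.7]
finger_gap: 0.0428
finger_force: 20.0
```

>>> send_rows:
  rows:
    - [[0.07,0.25,0],[0,0,0]]
    - [[0.14,0.5,0],[0,0,0]]
    - [[0.22,0.77,0],[0,0,0]]

```text
time_s: 24.98
ee_pos: [0.6047, 0.2068, 0.2092]
orientation: [0.479, 0.878, -0.001, -0.001]
contact_force: [0.0, 0.6, -1.5]
finger_gap: 0.0423
finger_force: 20.0
```

>>> send_rows:
  rows:
    - [[0.07,0.25,0],[0,0,0]]
    - [[0.14,0.5,0],[0,0,0]]
    - [[0.21,0.75,0],[0,0,0]]
    - [[0.21,0.75,0],[0,0,0]]
    - [[0.21,0.75,0],[0,0,0]]

```text
time_s: 25.6
ee_pos: [0.6555, 0.2637, 0.2096]
orientation: [0.478, 0.878, -0.001, -0.0]
contact_force: [0.7, -0.4, -2.9]
finger_gap: 0.0426
finger_force: 20.0
```

```bash
python3 - <<'E'
from h import *
from workcell import manip
plan(.656,.264,.0855,33)
s=manip.capture("scene"); d=manip.capture("side")
B=[]
for c in(s,d):
    p=cloud(c); q=near(p,(.656,.264),.06,.15,.20); B.append(q[:,:2]); print(rect(q),near(p,(.656,.264),.06,.08,.3)[:,2].min(), rect(near(p,(.656,.264),.06,.006,.014)))
b=np.concatenate(B)
for a0 in(0,33,60):
    def f(k):
        c,s_=np.cos(k[0]),np.sin(k[0]); e=b-k[1:]; u=e@[c,s_]; v=e@[-s_,c]; g=(abs(u/.017)**2.5+abs(v/.026)**2.5)**.4; return (g-1)*np.hypot(u,v)/g
    r=least_squares(f,[np.radians(a0),.656,.264],loss='soft_l1',f_scale=.002); print(np.degrees(r.x[0]),r.x[1:],r.cost*1e6)
im=np.hstack([cv2.resize(s["frame"][50:250,240:440],(400,400)),cv2.resize(d["frame"][100:250,270:420],(400,400))]); cv2.imwrite("pics/m5.png",im[...,::-1])
E
```

```text
t 25.6 tcp [0.6555 0.2637 0.2096] head 32.9 j [-0.73  0.57  0.4   1.5  -0.23  1.12  0.29] F [ 0.7 -0.4 -2.9] gap 0.0426 ff 20.0
  shift/0.1: [0.    0.009 1.24 ] rz -0.0008321551875833203
(array([648.3, 254.7]), array([20.4, 54.8]), 43.5) 0.12753818470242106 (array([656.8, 265. ]), array([63.2, 80.5]), 33.4)
(array([649.3, 253.5]), array([24.3, 57.3]), 48.5) 0.12685114818754306 (array([656.8, 262.7]), array([61.3, 83.8]), 32.9)
32.438135567498236 [0.65656252 0.26196424] 748.0826649387421
32.438046247206366 [0.65656252 0.26196425] 748.0826649407793
32.43810702106663 [0.65656252 0.26196425] 748.0826649349311
```

View pics/m5.png

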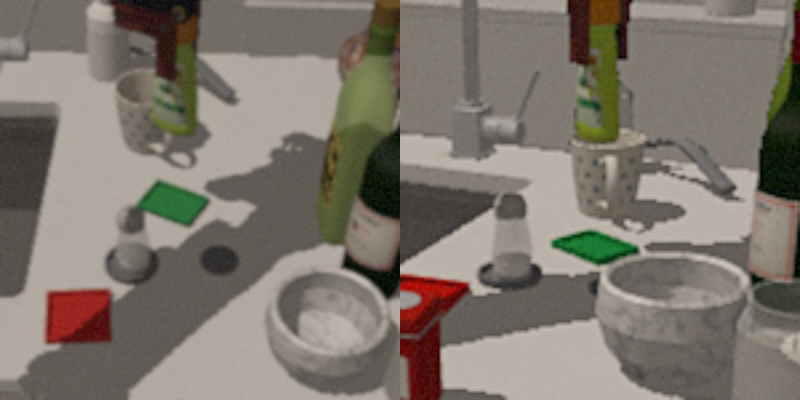

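The bottle hangs aligned over the green dish, with its yaw 0.6° from the dish and its position 2 mm off. I lower it.

>>> send_rows:
  rows:
    - [[0.02,0.01,0.25],[0,0,0]]
    - [[0.02,0.01,0.5],[0,0,0]]
    - [[0.02,0.01,0.75],[0,0,0]]
    - [[0.02,0.01,0.9],[0,0,0]]
    - [[0.02,0.01,0.9],[0,0,0]]

```text
time_s: 26.32
ee_pos: [0.6551, 0.2664, 0.1198]
orientation: [0.478, 0.879, -0.001, -0.001]
contact_force: [-0.1, -0.3, -0.7]
finger_gap: 0.0426
finger_force: 20.0
```

>>> send_rows:
  rows:
    - [[0,0,0.1],[0,0,0]]
    - [[0,0,0.2],[0,0,0]]
    - [[0,0,0.3],[0,0,0]]
    - [[0,0,0.3],[0,0,0]]
    - [[0,0,0.3],[0,0,0]]

```text
time_s: 26.95
ee_pos: [0.6561, 0.267, 0.0908]
orientation: [0.477, 0.879, 0.0, 0.0]
contact_force: [0.5, 0.1, -0.7]
finger_gap: 0.0427
finger_force: 20.0
```

```bash
python3 - <<'E'
from h import *
plan(.656,.265,.0853,33)
E
```

```text
t 26.95 tcp [0.6561 0.267  0.0908] head 33.0 j [-0.71  0.69  0.36  1.59 -0.28  0.92  0.32] F [ 0.5  0.1 -0.7] gap 0.0427 ff 20.0
  shift/0.1: [-0.016 -0.012  0.055] rz -0.00019989981531204473
```

>>> send_rows:
  rows:
    - [[-0.01,-0.01,0.03],[0,0,0]]
    - [[-0.01,-0.01,0.057],[0,0,0]]
    - [[-0.01,-0.01,0.057],[0,0,0]]
    - [[-0.01,-0.01,0.057],[0,0,0]]

```text
time_s: 27.45
ee_pos: [0.6556, 0.2656, 0.0849]
orientation: [0.477, 0.879, -0.0, -0.0]
contact_force: [0.7, -0.8, -1.3]
finger_gap: 0.0422
finger_force: 20.0
```

>>> send_rows:
  rows:
    - [[0,0,0],[0,0,0]]
    - [[0,0,0],[0,0,0]]
    - [[0,0,0],[0,0,0]]
    - [[0,0,0],[0,0,0]]
    - [[0,0,0],[0,0,0]]
  jaw: 1

```text
time_s: 28.08
ee_pos: [0.6556, 0.2657, 0.085]
orientation: [0.477, 0.879, 0.0, -0.0]
contact_force: [-0.6, 0.9, -0.4]
finger_gap: 0.087
finger_force: 0.0
```

>>> send_rows:
  rows:
    - [[0,0,-0.2],[0,0,0]]
    - [[0,0,-0.5],[0,0,0]]
    - [[0,0,-0.8],[0,0,0]]
    - [[0,0,-1],[0,0,0]]
    - [[0,0,-1],[0,0,0]]

```text
time_s: 28.7
ee_pos: [0.6567, 0.266, 0.1873]
orientation: [0.477, 0.879, 0.002, 0.001]
contact_force: [-0.1, 0.1, -0.5]
finger_gap: 0.0882
finger_force: 0.0
```

>>> send_rows:
  rows:
    - [[0,0,-0.25],[0,0,0]]
    - [[0,0,-0.5],[0,0,0]]
    - [[0,0,-0.5],[0,0,0]]

```text
time_s: 29.08
ee_pos: [0.6563, 0.2658, 0.2357]
orientation: [0.477, 0.879, 0.001, 0.001]
contact_force: [0.0, -0.6, -0.5]
finger_gap: 0.0878
finger_force: 0.0
```

```bash
python3 - <<'E'
from h import *
from workcell import manip
plan(.448,-.087,.22,67.6)
for n in("scene","side"):
    p=cloud(manip.capture(n)); q=near(p,(.656,.264),.05,.130,.147); print(circ(q,.0215,(.656,.264)),near(p,(.656,.264),.05,.05,.17)[:,2].max())
    print(rect(near(p,(.448,-.087),.06,.086,.1)))
E
```

```text
t 29.07 tcp [0.6563 0.2658 0.2357] head 33.0 j [-0.74  0.55  0.41  1.47 -0.23  1.17  0.28] F [ 0.  -0.6 -0.5] gap 0.0878 ff 0.0
  shift/0.1: [-1.826 -3.667  0.15 ] rz -0.19240961408582716
(array([0.6567, 0.2664]), 113, np.float64(0.0008)) 0.15866535716082897
(array([447.8, -86.8]), array([54.2, 54.1]), 68.1)
(array([0.6573, 0.2655]), 94, np.float64(0.0011)) 0.15529139332387293
(array([448.5, -89.7]), array([52.7, 53.5]), 68.5)
```

>>> send_rows:
  rows:
    - [[-0.15,-0.3,0],[0,0,0]]
    - [[-0.3,-0.6,0],[0,0,0]]
    - [[-0.46,-0.92,0],[0,0,0]]

```text
time_s: 29.55
ee_pos: [0.6019, 0.1761, 0.2328]
orientation: [0.477, 0.879, -0.001, -0.001]
contact_force: [0.3, 0.1, 0.7]
finger_gap: 0.0879
finger_force: 0.0
```

>>> send_rows:
  rows:
    - [[-0.23,-0.46,0],[0,0,0]]
    - [[-0.46,-0.92,0],[0,0,0]]
    - [[-0.46,-0.92,0],[0,0,0]]

```text
time_s: 29.92
ee_pos: [0.5488, 0.0839, 0.2336]
orientation: [0.48, 0.877, -0.001, -0.001]
contact_force: [0.7, 1.0, 0.3]
finger_gap: 0.0879
finger_force: 0.0
```

>>> send_rows:
  rows:
    - [[-0.23,-0.46,0],[0,0,0]]
    - [[-0.46,-0.92,0],[0,0,0]]
    - [[-0.46,-0.92,0],[0,0,0]]

```text
time_s: 30.3
ee_pos: [0.4972, -0.0031, 0.234]
orientation: [0.479, 0.878, -0.001, -0.001]
contact_force: [0.6, -0.1, -0.2]
finger_gap: 0.0877
finger_force: 0.0
```

>>> send_rows:
  rows:
    - [[-0.23,-0.46,0],[0,0,0]]
    - [[-0.45,-0.91,0],[0,0,0]]
    - [[-0.45,-0.91,0],[0,0,0]]
    - [[-0.45,-0.91,0],[0,0,0]]

```text
time_s: 30.8
ee_pos: [0.4482, -0.086, 0.2347]
orientation: [0.477, 0.879, 0.0, -0.0]
contact_force: [0.1, 0.0, 0.8]
finger_gap: 0.0876
finger_force: 0.0
```

>>> send_rows:
  rows:
    - [[0,0,0],[0,0,0.055]]
    - [[0,0,0],[0,0,0.11]]
    - [[0,0,0],[0,0,0.17]]
    - [[0,0,0],[0,0,0.22]]
    - [[0,0,0],[0,0,0.27]]
    - [[0,0,0],[0,0,0.307]]
    - [[0,0,0],[0,0,0.307]]

```text
time_s: 31.68
ee_pos: [0.4483, -0.0859, 0.2347]
orientation: [0.829, 0.559, -0.0, 0.0]
contact_force: [0.4, 0.3, 0.3]
finger_gap: 0.0879
finger_force: 0.0
```

```bash
python3 - <<'E'
from h import *
plan(.448,-.087,.045,-22.2)
E
```

```text
t 31.68 tcp [ 0.4483 -0.0859  0.2347] head -22.1 j [-0.54  0.09  0.64  2.07 -0.07  0.99 -0.25] F [0.4 0.3 0.3] gap 0.0879 ff 0.0
  shift/0.1: [-0.01   0.002  1.897] rz 0.0008225929443440805
```

>>> send_rows:
  rows:
    - [[-0.01,0,0.25],[0,0,0]]
    - [[-0.01,0,0.5],[0,0,0]]
    - [[-0.01,0,0.75],[0,0,0]]
    - [[-0.01,0,0.95],[0,0,0]]

```text
time_s: 32.17
ee_pos: [0.4473, -0.0874, 0.1387]
orientation: [0.829, 0.559, -0.0, -0.0]
contact_force: [-0.9, 0.3, -0.2]
finger_gap: 0.0876
finger_force: 0.0
```

>>> send_rows:
  rows:
    - [[0,0,0.25],[0,0,0]]
    - [[0,0,0.5],[0,0,0]]
    - [[0,0,0.75],[0,0,0]]
    - [[0,0,0.94],[0,0,0]]
    - [[0,0,0.94],[0,0,0]]
    - [[0,0,0.94],[0,0,0]]

```text
time_s: 32.92
ee_pos: [0.4476, -0.0882, 0.0463]
orientation: [0.83, 0.558, 0.0, 0.0]
contact_force: [0.3, -0.3, 0.9]
finger_gap: 0.088
finger_force: 0.0
```

>>> send_rows:
  rows:
    - [[0,0,0],[0,0,0]]
    - [[0,0,0],[0,0,0]]
    - [[0,0,0],[0,0,0]]
    - [[0,0,0],[0,0,0]]
    - [[0,0,0],[0,0,0]]
    - [[0,0,0],[0,0,0]]
  jaw: 0
  newtons: 20

```text
time_s: 33.67
ee_pos: [0.447, -0.0885, 0.0461]
orientation: [0.83, 0.557, 0.0, -0.0]
contact_force: [-0.8, 0.9, 4.4]
finger_gap: 0.0536
finger_force: 20.0
```

```bash
python3 - <<'E'
from h import *
from workcell import manip
for n in("scene","side"):
    c=manip.capture(n); p=cloud(c); print(rect(near(p,(.461,.142),.058,.006,.014)),rect(orect(c,.009,(.39,.54,.06,.22),lambda r,g,b:r-g>50)))
    q=near(p,(.448,-.087),.06,.086,.1); print("tin",rect(q))
plan(.4625,.141,.13,-24.5)
E
```

```text
(array([462.2, 140.2]), array([78.5, 76. ]), 64.3) (array([462.7, 139.1]), array([80.7, 76.5]), 65.6)
tin (array([446.4, -90.4]), array([47.2, 77.1]), 68.5)
(array([470. , 150.8]), array([49.5, 76.5]), 63.8) (array([435.5,  96.5]), array([72., 66.]), 90.0)
tin (array([449.3, -94.8]), array([58.4, 71.9]), 41.9)
t 33.77 tcp [ 0.447  -0.0885  0.0461] head -22.3 j [-0.35  0.44  0.49  2.23 -0.39  0.55  0.06] F [-1.4  1.7  5.5] gap 0.0538 ff 20.0
  shift/0.1: [ 2.182 -0.727 -0.838] rz 0.012252160783534943
```

>>> send_rows:
  rows:
    - [[0,0,-0.2],[0,0,0]]
    - [[0,0,-0.4],[0,0,0]]
    - [[0,0,-0.6],[0,0,0]]
    - [[0,0,-0.8],[0,0,0]]
    - [[0,0,-0.8],[0,0,0]]

```text
time_s: 34.4
ee_pos: [0.4476, -0.0885, 0.1266]
orientation: [0.83, 0.557, 0.001, 0.0]
contact_force: [0.7, -0.0, -1.0]
finger_gap: 0.0539
finger_force: 20.0
```

>>> send_rows:
  rows:
    - [[0.25,-0.08,0],[0,0,0]]
    - [[0.5,-0.16,0],[0,0,0]]
    - [[0.73,-0.24,0],[0,0,0]]

```text
time_s: 34.78
ee_pos: [0.4517, -0.0111, 0.1248]
orientation: [0.83, 0.557, -0.001, -0.0]
contact_force: [-0.2, 0.3, -1.6]
finger_gap: 0.0539
finger_force: 20.0
```

>>> send_rows:
  rows:
    - [[0.25,-0.08,0],[0,0,0]]
    - [[0.5,-0.16,0],[0,0,0]]
    - [[0.73,-0.24,0],[0,0,0]]

```text
time_s: 35.15
ee_pos: [0.4572, 0.0656, 0.1247]
orientation: [0.83, 0.557, -0.001, -0.0]
contact_force: [1.0, -1.0, -1.8]
finger_gap: 0.0537
finger_force: 20.0
```

>>> send_rows:
  rows:
    - [[0.25,-0.08,0],[0,0,0.005]]
    - [[0.5,-0.16,0],[0,0,0.012]]
    - [[0.71,-0.24,0],[0,0,0.012]]
    - [[0.71,-0.24,0],[0,0,0.012]]
    - [[0.71,-0.24,0],[0,0,0.012]]

```text
time_s: 35.78
ee_pos: [0.4621, 0.1383, 0.1252]
orientation: [0.841, 0.541, -0.001, 0.0]
contact_force: [-0.1, -0.9, -1.3]
finger_gap: 0.054
finger_force: 20.0
```

```bash
python3 - <<'E'
from h import *
from workcell import manip
plan(.4625,.140,.0505,-24.5)
for n in("scene","side"):
    c=manip.capture(n); p=cloud(c); q=near(p,(.4625,.14),.06,.086,.15); print(rect(q),q[:,2].min()); cv2.imwrite(f"pics/{n}6.png",cv2.resize(c["frame"][100:300,200:440],(720,600))[...,::-1])
E
```

```text
t 35.77 tcp [0.4621 0.1383 0.1252] head -24.5 j [-0.88  0.32  0.55  2.13 -0.24  0.75 -0.6 ] F [-0.1 -0.9 -1.3] gap 0.054 ff 20.0
  shift/0.1: [ 0.018 -0.003  0.747] rz 4.0114992259137556e-05
(array([461.4, 125.3]), array([69.7, 39.8]), 3.7) 0.08600472278351479
(array([464.2, 124.4]), array([72.4, 46. ]), 5.2) 0.08606978218970945
```

View pics/scene6.png

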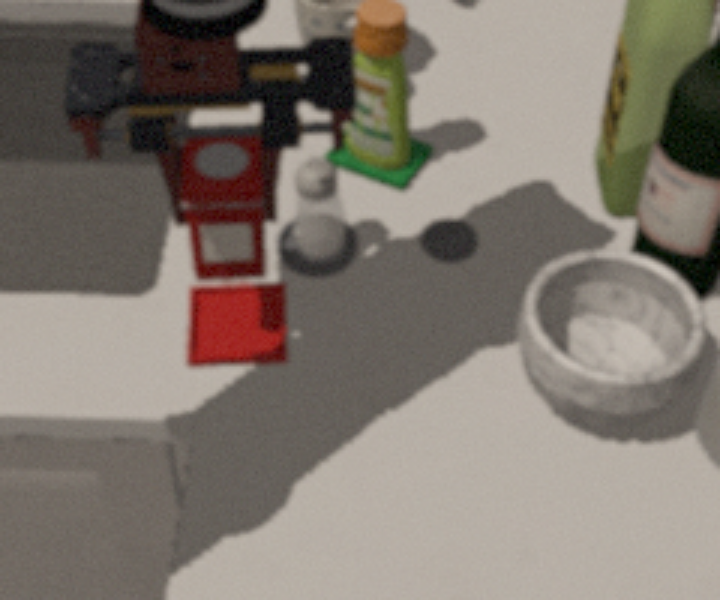

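The tin hangs square above the red dish, and the bottle and shaker stand in theirs. I lower it.

>>> send_rows:
  rows:
    - [[0.02,0,0.2],[0,0,0]]
    - [[0.02,0,0.4],[0,0,0]]
    - [[0.02,0,0.6],[0,0,0]]
    - [[0.02,0,0.7],[0,0,0]]
    - [[0.02,0,0.7],[0,0,0]]
    - [[0.02,0,0.7],[0,0,0]]

```text
time_s: 36.62
ee_pos: [0.4639, 0.1413, 0.0565]
orientation: [0.841, 0.541, 0.0, 0.0]
contact_force: [-0.3, -0.8, -1.5]
finger_gap: 0.054
finger_force: 20.0
```

```bash
python3 - <<'E'
from h import *
plan(.4625,.140,.0505,-24.5)
E
```

```text
t 36.62 tcp [0.4639 0.1413 0.0565] head -24.5 j [-0.8   0.45  0.47  2.16 -0.35  0.6  -0.51] F [-0.3 -0.8 -1.5] gap 0.054 ff 20.0
  shift/0.1: [-0.018 -0.008  0.06 ] rz 0.00011508818361715751
```

>>> send_rows:
  rows:
    - [[-0.01,0,0.03],[0,0,0]]
    - [[-0.01,0,0.06],[0,0,0]]
    - [[-0.01,0,0.06],[0,0,0]]
    - [[-0.01,0,0.06],[0,0,0]]

```text
time_s: 37.12
ee_pos: [0.4631, 0.1406, 0.05]
orientation: [0.841, 0.541, 0.0, -0.0]
contact_force: [-0.7, 0.5, 0.3]
finger_gap: 0.054
finger_force: 20.0
```

>>> send_rows:
  rows:
    - [[0,0,0],[0,0,0]]
    - [[0,0,0],[0,0,0]]
    - [[0,0,0],[0,0,0]]
    - [[0,0,0],[0,0,0]]
    - [[0,0,0],[0,0,0]]
  jaw: 1

```text
time_s: 37.75
ee_pos: [0.463, 0.1404, 0.0499]
orientation: [0.841, 0.541, -0.0, -0.0]
contact_force: [-0.5, -0.1, -0.6]
finger_gap: 0.0876
finger_force: 0.0
```

>>> send_rows:
  rows:
    - [[0,0,-0.2],[0,0,0]]
    - [[0,0,-0.5],[0,0,0]]
    - [[0,0,-0.8],[0,0,0]]
    - [[0,0,-1],[0,0,0]]
    - [[0,0,-1],[0,0,0]]

```text
time_s: 38.38
ee_pos: [0.4639, 0.1409, 0.151]
orientation: [0.841, 0.541, 0.002, -0.0]
contact_force: [0.6, -0.2, -1.5]
finger_gap: 0.0881
finger_force: 0.0
```

>>> send_rows:
  rows:
    - [[0,0,-0.3],[0,0,0]]
    - [[0,0,-0.6],[0,0,0]]
    - [[0,0,-0.9],[0,0,0]]
    - [[0,0,-0.9],[0,0,0]]
    - [[0,0,-0.9],[0,0,0]]

```text
time_s: 39.0
ee_pos: [0.4622, 0.1404, 0.2386]
orientation: [0.841, 0.541, -0.001, -0.0]
contact_force: [0.1, 0.6, -0.3]
finger_gap: 0.0882
finger_force: 0.0
```

```bash
python3 - <<'E'
from h import *
from workcell import manip
plan(.4625,.140,.2,-24.5)
s=manip.capture("scene"); d=manip.capture("side")
for c in(s,d):
    p=cloud(c); print("tin",rect(near(p,(.4625,.14),.06,.09,.1)),near(p,(.4625,.14),.04,.02,.12)[:,2].max())
im=np.hstack([cv2.resize(s["frame"][60:400,230:430],(330,560)),cv2.resize(d["frame"][120:310,200:355],(457,560))]); cv2.imwrite("pics/fin.png",im[...,::-1])
E
```

```text
t 39.0 tcp [0.4622 0.1404 0.2386] head -24.4 j [-0.97  0.15  0.62  2.01 -0.1   1.01 -0.73] F [ 0.1  0.6 -0.3] gap 0.0882 ff 0.0
  shift/0.1: [-0.002  0.004  0.386] rz 0.0003684549509406862
tin (array([464.2, 142. ]), array([55.8, 54.1]), 65.1) 0.10118555568445597
tin (array([465.4, 138.8]), array([53.5, 52.9]), 67.3) 0.09649516747145631
```

View pics/fin.png

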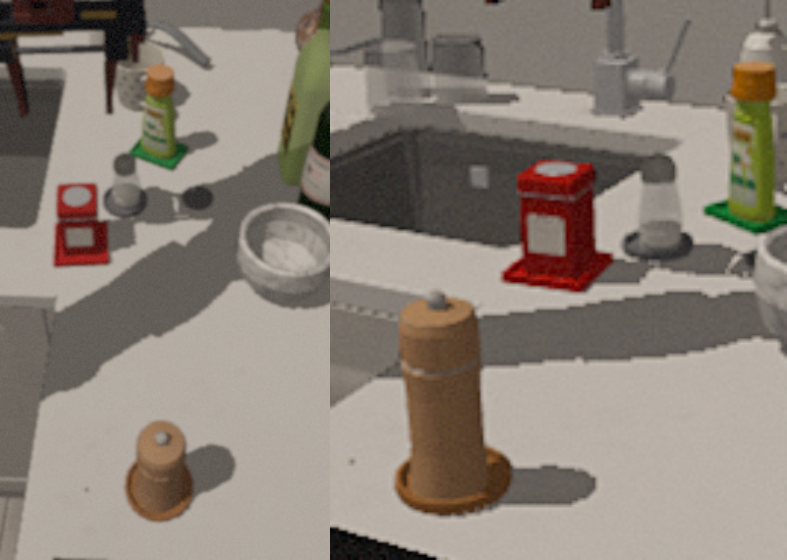

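All four stand upright in their own dishes: mill (437,490), tin (555,265), shaker (657,235) and bottle (750,210) in the right panel. The gripper is clear of everything, so I hand in.

```bash
python3 -c "
from workcell import manip
print(manip.sign_off())"
```

```text
the job is handed in; nothing more can be done
None
```

The mill, salt shaker, squeeze bottle and tin each stand upright in their own dish, placed in the order asked; the arm never touched the mug or mortar, and I handed in at 39 s with the gripper clear.

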